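# Free the jammed hose cuffs and sort them by size

### The arm

A 7-joint arm with a two-finger parallel gripper is mounted at the origin on a cart in front of the work surface, level with it; the furniture and walls round the work are solid. World frame = base frame: x ahead of the robot, y to its left, z up, the work surface at z = 0. Lengths are in m, angles in rad, forces in N, time in s.
With the tool pointing down it reaches from about 0.375 to 0.925 m from the base axis. Payload 3.1 kg.
Tool frame: the origin (TCP) lies at the very end of the fingers, on their centre line; the grasp point (between the pads) lies 19 mm behind it; z points along the fingers, y is the line along which they close (so a half turn about z gives the same grasp; the last joint's range is limited). The gripper opens to 85 mm and grips with 20 to 120 N. Pads are 22 mm wide; open, the fingers measure 114 mm over their backs; the gripper's body (76 mm by 85 mm) begins 54 mm behind the grasp point. The pads swing forward as they close: fully open they stand 13 mm farther back than shut.
Start: joints at [-1.406, 0.383, 0.044, 1.598, -0.018, 1.161, -0.05], TCP at [0.169, 0.628, 0.204] pointing down, gripper open.
Joint ranges: [-2.61, 2.61], [-0.41, 2.15], [-1.48, 1.57], [0, 2.5], [-1.57, 4.71], [0.05, 1.97], [-2.85, 2.85]. Speed limits (rad/s): [2.79, 2.79, 3.14, 3.14, 3.14, 3.14, 3.14].

### API

Orientations are given as a unit quaternion [w, x, y, z].
In Python, from workcell import read_state, vision, hand_in gives the robot as it stands.
- The arm moves only by the tool jog_arm, never from a script. Its argument "rows" is a list of rows, each a list of 6 numbers: the shift along the tool's x, y, z normalised to -1 to 1, where 1 is 15 cm, then the turn, a rotation vector about the tool's x, y, z normalised to -1 to 1, where 1 is pi/2 rad. In form: [[tx, ty, tz, wx, wy, wz], ...]. A call has exactly 5 rows; each row is the pose to reach, as a shift and turn from the pose commanded when the call began, along the tool's axes at that moment; what a row does not reach only later rows make up. A row lasts 1/8 s, in which the tool goes at most 62.5 mm and 10.7 degrees, less where a joint would pass 70% of its speed; a pose out of reach is approached as far as the arm can. A call with a number of a shift or a turn outside -1 to 1 is refused whole. A call with a gripper value outside its range is refused whole. "grip" is the closure, from -1 (fully open) to 1 (shut), set as the call begins (left out, the last holds). The fingers move at their own pace and stop on an object; "squeeze" is the grip in N (left out, the last holds). Time passes only in rows, so rows that repeat a pose let the fingers close, or fill a call up. It gives the time, the measured TCP pose, the force, the opening and the grip force at its end, in the units of the state.
- read_state(): the state, without advancing time (a new reading comes with each control period).
- vision.grab_frame(name): name is "side" or "top" or "wrist"; returns the picture (480x640x3 uint8, blue, green, red); there is no depth.
- vision.calibration(name): a dict with "vfov" (degrees; the focal length in pixels is half the picture's height over the tangent of half this angle, whatever the lens; pixels are square), "cx", "cy" (the principal point, pixels), "dist_coeffs" ([k1, k2, p1, p2, k3] as OpenCV has them; the pictures are not rectified), "R" (3x3) and "t" (3): a world point X has camera coordinates R X + t; the wrist camera has in their place "T_tool_cam" (4x4, takes a point from camera to tool coordinates, whose origin is the TCP and whose axes are the flange's). Camera axes: x right, y down, z forward; pixel columns grow to the right and rows downward; lengths in m; the calibration is good to about 2 mm. A picture is of the moment at which its call begins: read the wrist's pose just before it. calibration takes no time and is no camera call.
- hand_in(): hands the job in; it is judged then, once.
The state is a dict: "t": time; "joint_positions": joint angles; "dq": joint speeds; "effort": joint torques, N m; "position": TCP position; "orientation": TCP orientation; "force": force on the tool from outside, world axes, zero at the start; "ft_torque": the same for the moment, N m; "opening": finger opening in m; "finger_force": force on a finger pad.
Only numpy, scipy, OpenCV 4.12 (cv2) and the standard library are available. Lean on these libraries where they do the work, as an engineer would, in place of code of your own. Each camera call takes 0.05 s, during which the arm holds its last target. There are 200 camera calls.

### The job

Three dust-hose reducer cuffs are jammed one inside another: work them apart with the help of the slotted fork block on the worktop, then stand each one upright, collar up, on the middle of the round disc of its own size (smallest on smallest, largest on largest). Do not tip any cuff over, and leave the wax tin and the small brass-coloured setup block where they are.

Things in the scene. Friction and masses are not known exactly. Their poses are not given: they have to be found in the camera images.
- small_cuff: Blue plastic plug, closed top, 140 mm tall, axis z, origin at the centre of its foot, 90 g. Collar (grip here) 44 mm across, 120 to 140 mm above the foot; below it a 29 mm stem with a snap bead 33 mm across, 78 to 86 mm above the foot. It starts jammed inside the medium cuff, both feet on the worktop, 20 mm of bare stem between their collars.
- medium_nubs (a point): Centre of the medium cuff's bore, 90 mm above its foot. Three sprung nubs here catch over the small cuff's bead: it takes 8 to 20 N to pull the bead past them, so lifting it brings the whole stack unless the cuff round it is held down. Drawn up 18 mm in the bore it is loose; at 25 to 35 mm over 60 mm of stem is still in the bore, so it can still lead the other cuffs sideways.
- medium_cuff: Orange plastic tube, 100 mm tall, axis z, origin at the centre of its foot, 90 to 170 g. Collar (grip here) 56 mm across, 80 to 100 mm above the foot; below it a 42 mm stem with a snap bead 46 mm across, 38 to 46 mm above the foot; bore 35 mm. It starts jammed inside the large cuff, both feet on the worktop, 20 mm of bare stem between their collars.
- large_nubs (a point): Centre of the large cuff's bore, 50 mm above its foot. Three sprung nubs here catch over the medium cuff's bead in the same way: 8 to 20 N to pull it past; loose once drawn up 18 mm in the bore; at 25 to 35 mm at least 25 mm of stem is still in the bore.
- large_cuff: Grey plastic tube, 60 mm tall, axis z, origin at the centre of its foot, 130 to 210 g. Collar (grip here) 68 mm across, the top 20 mm; straight, 68 mm across down to the foot; bore 49 mm. Outermost of the stack, standing loose on the worktop.
- fork_block: Fixed block, two level steel fork plates (a high and a low one) on boards; origin on the worktop midway between the seats, x axis pointing into the slots. Slide a stack in along +x, lifted 0 to 5 mm: the plate holds down the collar under it. A cuff left under a plate cannot be gripped from above: draw the inner one up only till loose, slide all out along -x, then lift it off.
- high_seat (a point): Worktop point under the high plate's seat, 70 mm to -y of the block's origin, axes as the block's. The stack's axis stands here to free the small cuff. Plate z 107 to 113 mm (between medium and small collars), 76 mm wide, from 30 mm before the seat (flared lips to 48 mm) to its board 52 mm behind; slot 40 mm wide, ending 20 mm behind the seat.
- low_seat (a point): Worktop point under the low plate's seat, 70 mm to +y of the block's origin, axes as the block's. The stack's axis stands here to free the medium cuff. Plate z 67 to 73 mm (between large and medium collars), 76 mm wide, from 30 mm before the seat (flared lips to 48 mm) to its board 52 mm behind; slot 55 mm wide, ending 27.5 mm behind the seat.
- small_disc: Smallest plywood disc with a green ring, 60 mm across, 4 mm thick, fixed on the worktop, origin at the centre of its underside. Place of the small cuff.
- medium_disc: Middle plywood disc with a green ring, 76 mm across, 4 mm thick, fixed, origin at the centre of its underside. Place of the medium cuff.
- large_disc: Largest plywood disc with a green ring, 94 mm across, 4 mm thick, fixed, origin at the centre of its underside. Place of the large cuff.
- wax_tin: Bystander: loose round tin, 62 mm across, 36 mm high, origin at the centre of its underside.
- brass_block: Bystander: loose small yellow setup block, 20 x 50 x 20 mm, origin at the centre of its underside.
There are look-alikes about, which are no part of the job. Several things have the shape of the large_cuff; the one meant has the colours described above. Several things have the shape of the small_cuff; the one meant has the colours described above.

How it is judged:
At the end, for the whole second after the job is handed in: Each cuff stands upright (within 0.1 rad), collar up, at rest and apart from the others on the disc of its own size, its axis within 15 mm of the disc's centre (horizontal distance between small_cuff and small_disc below 0.015 m and z of small_cuff in the frame of small_disc between 0.001 and 0.008 m and angle between each of small_cuff, medium_cuff, large_cuff's own z axis and vertical below 0.1 rad and linear speed of each of small_cuff, medium_cuff, large_cuff below 0.02 m/s and horizontal distance between medium_cuff and medium_disc below 0.015 m and z of medium_cuff in the frame of medium_disc between 0.001 and 0.008 m and horizontal distance between large_cuff and large_disc below 0.015 m and z of large_cuff in the frame of large_disc between 0.001 and 0.008 m); the robot touches nothing.
It fails at once if a cuff is tipped over (leans more than 0.6 rad) (angle between any of small_cuff, medium_cuff, large_cuff's own z axis and vertical above 0.6 rad).
It fails at once if the wax tin is moved more than 25 mm (distance of wax_tin from where it was at the start of the episode above 0.025 m).
It fails at once if the small setup block is moved more than 25 mm (distance of brass_block from where it was at the start of the episode above 0.025 m).
It also fails if it takes over 72 s, if anything falls off the work surface, if the arm or the gripper's body presses on something with over 40 N, if the wrist force passes 120 N, or if a joint passes its speed limit or range.

## Working session

There is one attempt and no reset: what is moved stays moved. The work goes in short steps, Python scripts to look and compute and a tool call to move; the robot and the scene stay as the last step left them, time stands still between calls to the robot, and variables do not carry over. Pictures are saved under pics/ and viewed, at most 10 in all, crops included, and the job is handed in when it is done.

Besides the shell and the picture viewer there is one more tool, called after ">>>" by a JSON object that holds its "name" and its "arguments", one argument or row to a line. jog_arm: Moves the arm, as the interface text tells. Scaled input: -1 to 1 covers 15 cm each way for a shift and pi/2 rad each way for a turn. Its arguments: {"type":"object","properties":{"rows":{"type":"array"},"grip":{"type":"number"},"squeeze":{"type":"number"}},"required":["rows"]}

```bash
ls; mkdir -p pics; python3 - <<'E'
from workcell import read_state, vision
import cv2
s=read_state(); print(s)
for n in("top","side"):
    im=vision.grab_frame(n); cv2.imwrite(f"pics/{n}0.png",im); print(n,vision.calibration(n))
print(vision.calibration("wrist"))
E
```

```text
pics
{'t': 0.0, 'joint_positions': array([-1.40580737,  0.38386505,  0.04382344,  1.59959833, -0.01791797,
        1.16113701, -0.0498949 ]), 'dq': array([ 8.56451547e-05, -2.09351142e-04, -6.61293984e-04,  3.41727400e-04,
       -3.60043500e-04,  1.11460216e-03, -9.98163806e-04]), 'effort': array([ 2.16943204e-05, -4.33474267e+01,  1.02454975e+00, -2.49511993e+01,
        1.06754137e-02,  1.15092113e-02, -1.66634642e-06]), 'position': array([0.16858886, 0.62671094, 0.20215634]), 'orientation': array([-1.10809937e-04,  1.30973472e-01,  9.91385011e-01, -1.30301287e-03]), 'force': array([-0.12684287,  0.18318693,  0.29823555]), 'ft_torque': array([ 0.00885178, -0.04697482,  0.00139527]), 'finger_force': 0.0, 'opening': 0.08517261119404332}
top {'vfov': 45.14227513611125, 'cx': 317.2908901404261, 'cy': 242.56954456467997, 'dist_coeffs': array([-0.11986627,  0.        ,  0.        ,  0.        ,  0.        ]), 'R': array([[-0.01395443, -0.99989429,  0.00408538],
       [-0.99391079,  0.01342407, -0.10936701],
       [ 0.10930061, -0.00558666, -0.99399304]]), 't': array([0.14288939, 0.494
[... 217 characters left out ...]
 0.01491358,  0.00319869],
       [ 0.00636917,  0.59879549, -0.80087664],
       [-0.0138593 , -0.8007631 , -0.59882082]]), 't': array([ 0.52591796, -0.01686639,  1.4142564 ])}
{'vfov': 71.2227333548051, 'cx': 325.3915510962415, 'cy': 242.20483220786943, 'dist_coeffs': array([-0.04408097,  0.        ,  0.        ,  0.        ,  0.        ]), 'T_tool_cam': array([[ 9.64414096e-04, -9.48185236e-01, -3.17716585e-01,
         8.18994099e-02],
       [ 9.99999366e-01,  1.09908640e-03, -2.44633159e-04,
        -4.27463950e-04],
       [ 5.81155527e-04, -3.17716148e-01,  9.48185695e-01,
        -1.70140296e-01],
       [ 0.00000000e+00,  0.00000000e+00,  0.00000000e+00,
         1.00000000e+00]])}
```

View pics/top0.png

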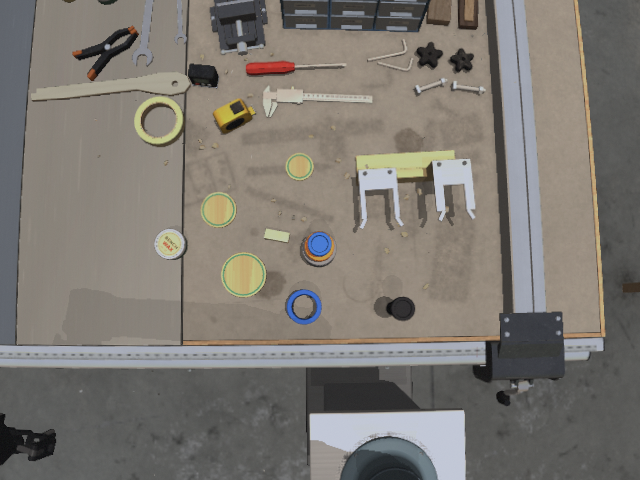

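View pics/side0.png

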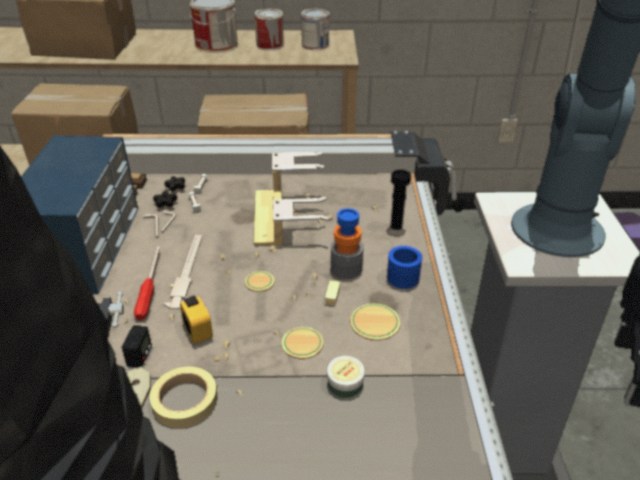

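Top view: the stack (blue on orange on grey) is at (319,247). Things that could be mistaken for it:
- Blue ring at (304,306): large_cuff shape, wrong colour.
- Black plug at (401,308): small_cuff shape, wrong colour.

Discs: small (299,166), medium (219,209), large (244,275). Brass block (277,236), tin (170,243). Low plate (379,195), high plate (453,188).

```bash
cat > h.py <<'E'
import numpy as np, cv2
from workcell import read_state, vision
from scipy.spatial.transform import Rotation as Ro
def K(c): f=240/np.tan(np.radians(c["vfov"]/2)); return np.array([[f,0,c["cx"]],[0,f,c["cy"]],[0,0,1]])
def pose(n):
    c=vision.calibration(n)
    if n!="wrist": return c,c["R"],c["t"]
    s=read_state(); q=s["orientation"]; Rt=Ro.from_quat(q[[1,2,3,0]]).as_matrix()
    T=c["T_tool_cam"]; Rc=Rt@T[:3,:3]; o=s["position"]+Rt@T[:3,3]
    return c,Rc.T,-Rc.T@o
def cast(P,px,z):
    c,R,t=P
    u=cv2.undistortPoints(np.float64(px).reshape(-1,1,2),K(c),c["dist_coeffs"])[:,0]
    d=np.c_[u,np.ones(len(u))]@R; o=-R.T@t
    return (o+d*((z-o[2])/d[:,2])[:,None])[:,:2]
def mask(im,lo,hi,win):
    m=cv2.inRange(cv2.cvtColor(im,cv2.COLOR_BGR2HSV),lo,hi); w=np.zeros_like(m); x0,y0,x1,y1=win; w[y0:y1,x0:x1]=m[y0:y1,x0:x1]; return w
def big(m): return max(cv2.findContours(m,cv2.RETR_EXTERNAL,cv2.CHAIN_APPROX_NONE)[0],key=cv2.contourArea)[:,0]
def circ(P,cnt,z):
    (c,r)=cv2.minEnclosingCircle(np.float32(cast(P,cv2.convexHull(cnt.astype(np.int32))[:,0],z)*1000)); 
    e=cv2.fitEllipse(np.float32(cast(P,cnt,z)*1000)); return np.round(e[0],1),np.round(e[1],1)
E
python3 - <<'E'
from h import *
t=cv2.imread("pics/top0.png"); s=cv2.imread("pics/side0.png"); PT=pose("top");PS=pose("side")
for n,z,wt,ws in(("small",4,(280,148,320,186),(240,265,280,296)),("med",4,(195,185,242,235),(275,322,330,362)),("large",4,(215,247,272,303),(345,300,405,343))):
    for nm,im,P,w in(("t",t,PT,wt),("s",s,PS,ws)):
        print(n,nm,circ(P,big(mask(im,(15,80,60),(75,255,255),w)),.004))
print("blue t",circ(PT,big(mask(t,(100,120,60),(125,255,255),(300,228,340,262))),.14))
c=big(mask(s,(100,120,40),(125,255,255),(330,205,365,250))); print("blue s",c.min(0),c.max(0))
m=mask(s,(100,120,40),(125,255,255),(330,205,365,250));
for y in range(205,240,2):
    x=np.flatnonzero(m[y]); 
    if len(x): print(y,x[0],x[-1],end="; ")
for nm,w,z in(("low",(350,160,408,235),.073),("high",(425,155,482,228),.113)):
    m=mask(t,(0,0,140),(180,45,255),w); print(nm)
    for y in range(160,232,4):
        x=np.flatnonzero(m[y]); 
        if len(x):
            br=np.flatnonzero(np.diff(x)>3); e=[x[0]-.5]+[v for b in br for v in(x[b]+.5,x[b+1]-.5)]+[x[-1]+.5]
            print(y,np.round(cast(PT,[(v,y) for v in e],z)*1000).astype(int).tolist())
cv2.imwrite("pics/c1.png",np.hstack([cv2.resize(t[150:290,290:490],None,fx=2.8,fy=2.8,interpolation=2)[:, :560],np.zeros((392,2,3),np.uint8),cv2.resize(s[190:290,310:370],None,fx=3.92,fy=3.92)]))
E
```

```text
small t (array([661.2, 172.2]), array([42.7, 43.6]))
small s (array([660.1, 181.4]), array([53.4, 54.9]))
med t (array([568.5, 338.5]), array([65.8, 68. ]))
med s (array([569.9, 350.8]), array([69.7, 71.7]))
large t (array([437.4, 289.3]), array([80.2, 85.9]))
large s (array([436.1, 298.3]), array([85.8, 89.1]))
blue t (array([481.8, 133.5]), array([40.8, 42.6]))
blue s [338 209] [358 234]
209 343 352; 211 339 356; 213 338 358; 215 338 358; 217 338 358; 219 338 357; 221 338 357; 223 339 356; 225 341 354; 227 342 353; 229 342 353; 231 342 353; 233 343 352; low
160 [[655, 70], [655, 62]]
164 [[647, 70], [647, 60]]
168 [[639, 71], [639, 61], [638, 15], [638, -21]]
172 [[631, 71], [631, 61], [630, 53], [630, 45], [630, 37], [630, -5], [630, -13], [630, -23]]
176 [[623, 67], [622, 61], [622, 53], [622, -22]]
180 [[614, 71], [614, 69], [614, 53], [614, -22]]
184 [[606, 71], [606, 69], [606, 53], [605, -44]]
188 [[598, 71], [598, 67], [598, 52], [597, -43]]
192 [[590, 72], [590, 68], [590, 52], [590, 42], [589, -13], [589, -25], [589, -41], [589, -43]]
196 [[582, 72], [582, 68], [582, 52], 
[... 1241 characters left out ...]
-135], [588, -180]]
192 [[581, -88], [581, -106], [580, -127], [580, -180]]
196 [[573, -82], [573, -105], [573, -134], [572, -179]]
200 [[565, -78], [565, -107], [565, -132], [564, -179]]
204 [[558, -72], [558, -76], [558, -84], [557, -107], [557, -138], [557, -178]]
208 [[550, -79], [550, -108], [549, -147], [549, -178]]
212 [[542, -73], [542, -89], [542, -100], [542, -108], [541, -150], [541, -160], [541, -166], [541, -178]]
216 [[535, -73], [534, -104], [534, -156], [533, -177]]
220 [[527, -73], [527, -100], [526, -127], [526, -136], [526, -159], [526, -177]]
224 [[519, -69], [519, -94], [519, -99], [519, -105], [519, -132], [519, -136], [518, -146], [518, -149], [518, -163], [518, -177]]
```

View pics/c1.png

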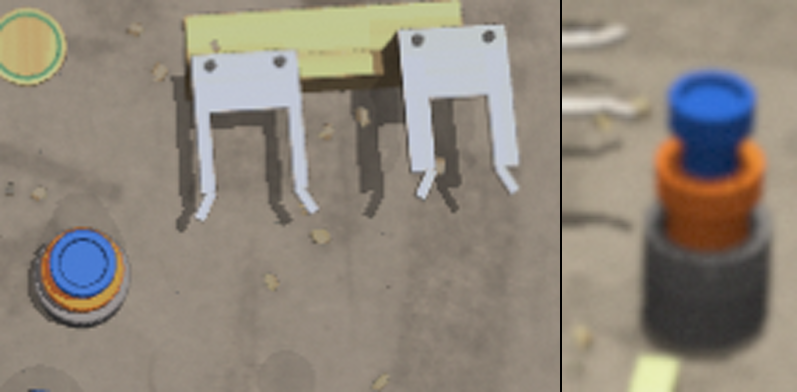

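The stack and its look-alikes are confirmed. The crop shows the blue collar on orange on grey, with both plates open toward the robot. The top and side views disagree by about 9 mm in y, so I'll refine the masks.

```bash
cat >> h.py <<'E'
def steel(im,win):
    b=im.astype(int); m=((b[...,0]-b[...,2]>5)&(b[...,1]>150)).astype(np.uint8)*255; w=np.zeros_like(m);x0,y0,x1,y1=win; w[y0:y1,x0:x1]=m[y0:y1,x0:x1]; return w
def disc(P,im,win,z=.004):
    return circ(P,cv2.convexHull(np.argwhere(mask(im,(15,85,60),(80,255,255),win))[:,::-1].astype(np.int32).copy())[:,0],z)
E
python3 - <<'E'
from h import *
t=cv2.imread("pics/top0.png"); s=cv2.imread("pics/side0.png"); PT=pose("top");PS=pose("side")
for y in(166,): print(cv2.cvtColor(t,cv2.COLOR_BGR2HSV)[y,280:320].tolist())
for y in(280,): print(cv2.cvtColor(s,cv2.COLOR_BGR2HSV)[y,238:282].tolist())
for n,wt,ws in(("small",(280,148,320,186),(240,265,280,296)),("med",(195,185,242,235),(275,322,330,362)),("large",(215,247,272,303),(345,300,405,343))):
    print(n,disc(PT,t,wt),disc(PS,s,ws))
# blue top ring in side
print("side blue top",cast(PS,[(348,215.5),(338,215.5),(358,215.5)],.14)*1000)
for nm,w,z in(("low",(345,150,410,235),.073),("high",(425,150,485,228),.113)):
    m=steel(t,w); print(nm)
    for y in range(156,232,4):
        x=np.flatnonzero(m[y]); 
        if len(x):
            br=np.flatnonzero(np.diff(x)>3); e=[x[0]-.5]+[v for b in br for v in(x[b]+.5,x[b+1]-.5)]+[x[-1]+.5]
            print(y,np.round(cast(PT,[(v,y) for v in e],z)*1000).astype(int).tolist())
E
```

```text
[[15, 40, 140], [16, 39, 136], [17, 40, 135], [15, 41, 136], [18, 48, 139], [23, 72, 163], [32, 76, 188], [62, 71, 159], [51, 69, 160], [24, 94, 192], [26, 91, 193], [23, 96, 193], [23, 98, 193], [23, 96, 193], [23, 96, 193], [23, 97, 192], [22, 102, 192], [21, 100, 193], [20, 105, 192], [20, 104, 193], [21, 102, 193], [21, 102, 192], [21, 105, 192], [20, 105, 191], [20, 106, 192], [22, 101, 192], [22, 98, 192], [24, 94, 193], [29, 85, 194], [30, 80, 188], [42, 74, 170], [58, 65, 158], [28, 80, 192], [23, 85, 178], [15, 39, 131], [18, 40, 128], [18, 40, 129], [16, 43, 132], [16, 42, 134], [15, 41, 137]]
[[18, 43, 177], [19, 49, 178], [20, 47, 178], [19, 46, 179], [20, 46, 179], [19, 52, 180], [23, 66, 192], [25, 79, 203], [31, 77, 193], [34, 79, 181], [24, 92, 194], [19, 111, 223], [18, 118, 230], [19, 117, 231], [19, 115, 233], [19, 116, 231], [19, 117, 232], [19, 115, 232], [19, 117, 232], [19, 118, 232], [19, 116, 231], [19, 117, 231], [19, 117, 231], [19, 118, 230], [19, 116, 231], [19, 116, 231], [19, 113, 232], [19, 114, 232], [19, 116, 231], [19, 115, 231], [19, 114, 230], [20
[... 1348 characters left out ...]
-151], [635, -161]]
168 [[628, -86], [627, -161]]
172 [[620, -88], [619, -160]]
176 [[612, -88], [611, -162]]
180 [[604, -87], [604, -161]]
184 [[596, -89], [596, -104], [596, -110], [596, -126], [596, -145], [596, -163]]
188 [[589, -89], [588, -104], [588, -147], [588, -162]]
192 [[581, -90], [581, -106], [580, -146], [580, -162]]
196 [[573, -90], [573, -105], [572, -148], [572, -164]]
200 [[565, -90], [565, -107], [565, -148], [565, -163]]
204 [[557, -91], [557, -107], [557, -147], [557, -165]]
208 [[550, -91], [550, -106], [549, -149], [549, -159]]
212 [[542, -100], [542, -106], [541, -150], [541, -158]]
216 [[534, -96], [534, -104], [534, -156], [534, -164]]
220 [[527, -98], [527, -100]]
```

>>> {"name": "jog_arm", "arguments": {
  "rows": [
    [-0.16,-0.19,-0.07,0,0,0],
    [-0.32,-0.38,-0.14,0,0,0],
    [-0.48,-0.56,-0.2,0,0,0],
    [-0.64,-0.75,-0.27,0,0,0],
    [-0.78,-0.93,-0.33,0,0,0]
  ],
  "grip": -1
}}

```text
t: 0.72
position: [0.2462, 0.4608, 0.2529]
orientation: [-0.0, 0.131, 0.991, -0.0]
force: [0.4, -0.3, 1.0]
opening: 0.0856
finger_force: 0.0
```

>>> {"name": "jog_arm", "arguments": {
  "rows": [
    [-0.16,-0.19,-0.07,0,0,0],
    [-0.32,-0.38,-0.14,0,0,0],
    [-0.48,-0.56,-0.2,0,0,0],
    [-0.64,-0.75,-0.27,0,0,0],
    [-0.78,-0.93,-0.33,0,0,0]
  ]
}}

```text
t: 1.35
position: [0.3227, 0.2958, 0.3025]
orientation: [-0.0, 0.131, 0.991, -0.0]
force: [0.5, 0.8, -0.3]
opening: 0.0853
finger_force: 0.0
```

>>> {"name": "jog_arm", "arguments": {
  "rows": [
    [-0.2,-0.23,-0.08,0,0,-0.05],
    [-0.4,-0.46,-0.16,0,0,-0.1],
    [-0.6,-0.7,-0.24,0,0,-0.15],
    [-0.78,-0.93,-0.33,0,0,-0.204],
    [-0.78,-0.93,-0.33,0,0,-0.204]
  ]
}}

```text
t: 1.98
position: [0.401, 0.1287, 0.3531]
orientation: [0.001, -0.025, 1.0, 0.001]
force: [-0.1, -0.2, -0.6]
opening: 0.0851
finger_force: 0.0
```

```bash
python3 - <<'E'
from h import *
P=pose("wrist"); im=vision.grab_frame("wrist"); cv2.imwrite("pics/w0.png",im); s=read_state(); print(s["position"],s["orientation"],s["dq"].round(3),s["t"])
np.savez("w0.npz",R=P[1],t=P[2])
E
```

```text
[0.39956826 0.1310794  0.35230469] [ 4.03396220e-05 -2.65711760e-02  9.99646541e-01  8.73573803e-04] [-0.02   0.02  -0.064  0.021 -0.02  -0.003 -0.007] 2.025
```

View pics/w0.png

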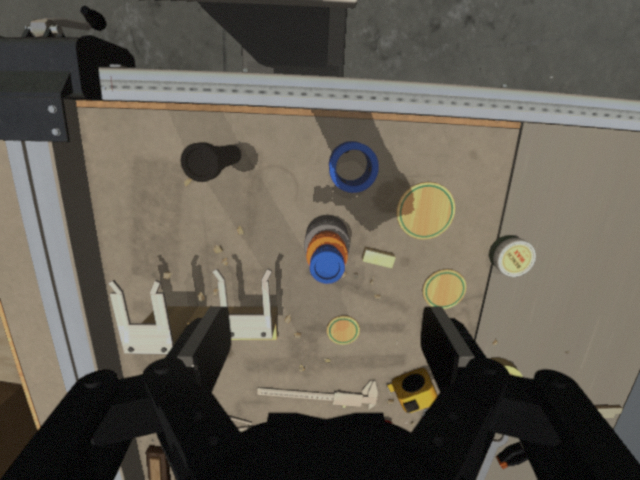

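Wrist view: stack top at (327,262), discs at (343,330), (445,289) and (426,210), high plate at (148,335), low plate at (245,325). I'll use this view to settle the y offset.

```bash
python3 - <<'E'
from h import *
w=cv2.imread("pics/w0.png"); f=np.load("w0.npz"); P=(vision.calibration("wrist"),f["R"],f["t"])
for n,wn in(("small",(322,312,363,350)),("med",(418,264,470,312)),("large",(392,178,460,243))):
    m=mask(w,(15,72,60),(80,255,255),wn); h=cv2.convexHull(big(m).astype(np.int32))[:,0]; print(n,circ(P,h,.004))
c=big(mask(w,(100,120,60),(125,255,255),(300,240,355,290))); print("blue",circ(P,c,.14),c.min(0),c.max(0))
for nm,wn,z in(("low",(205,262,285,345),.073),("high",(100,272,180,360),.113)):
    b=w.astype(int); m=np.zeros(w.shape[:2],np.uint8); x0,y0,x1,y1=wn; m[y0:y1,x0:x1]=((b[...,1]>165)&(b[...,2]-b[...,0]<28))[y0:y1,x0:x1]
    print(nm)
    for y in range(y0,y1,5):
        x=np.flatnonzero(m[y]); 
        if len(x):
            br=np.flatnonzero(np.diff(x)>3); e=[x[0]-.5]+[v for k in br for v in(x[k]+.5,x[k+1]-.5)]+[x[-1]+.5]
            print(y,np.round(cast(P,[(v,y) for v in e],z)*1000).astype(int).tolist())
E
```

```text
small (array([658.1, 172.8]), array([61.8, 62.8]))
med (array([568.1, 342.4]), array([76.7, 78.4]))
large (array([432.2, 287.8]), array([ 93.9, 101.5]))
blue (array([477.9, 133.9]), array([40.7, 46.3])) [310 247] [343 282]
low
272 [[524, -30], [524, -24], [520, 48], [520, 53]]
277 [[532, -26], [532, -20], [529, 44], [528, 50]]
282 [[540, -23], [540, -17], [537, 42], [537, 48]]
287 [[549, -24], [548, -16], [545, 41], [545, 50]]
292 [[557, -23], [556, -15], [553, 42], [553, 50]]
297 [[565, -23], [565, -15], [562, 42], [561, 51]]
302 [[574, -22], [573, -14], [570, 43], [570, 51]]
307 [[579, 43], [578, 51]]
312 [[587, 43], [587, 52]]
317 [[599, -9], [596, 52]]
322 [[608, -8], [605, 52]]
327 [[617, -9], [613, 54]]
332 [[626, -4], [623, 38], [623, 46], [623, 54]]
337 [[635, -6], [633, 40], [632, 44], [632, 55]]
high
282 [[529, -160], [529, -159], [525, -98], [525, -97]]
287 [[537, -160], [536, -153], [533, -102], [533, -96]]
292 [[544, -155], [544, -148], [541, -106], [541, -100]]
297 [[552, -164], [551, -148], [549, -107], [548, -90]]
302 [[560, -164], [559, -148], [557, -106], [556, -90]]
307 [[568, -164], [567, -148], [564, -106], [563, -90]]
312 [[576, -164], [575, -147], [572, -104], [571, -89]]
317 [[584, -162], [583, -146], [580, -103], [579, -89]]
322 [[592, -162], [591, -146], [589, -103], [588, -88]]
327 [[601, -162], [596, -88]]
332 [[609, -162], [604, -87]]
337 [[618, -162], [613, -87]]
342 [[626, -160], [621, -86]]
347 [[635, -160], [634, -152], [634, -143], [631, -101], [630, -93], [630, -87]]
352 [[644, -158], [643, -152], [643, -146], [640, -102], [639, -96], [639, -94]]
```

>>> {"name": "jog_arm", "arguments": {
  "rows": [
    [-0.18,0,0.2,0,0,0],
    [-0.36,-0.01,0.4,0,0,0],
    [-0.54,-0.012,0.6,0,0,0],
    [-0.54,-0.012,0.75,0,0,0],
    [-0.54,-0.012,0.75,0,0,0]
  ]
}}

```text
t: 2.65
position: [0.4773, 0.1361, 0.2365]
orientation: [-0.003, -0.03, 1.0, -0.002]
force: [-0.3, -0.5, -0.6]
opening: 0.085
finger_force: 0.0
```

```bash
cat > st.py <<'E'
from h import *
x,R=[],[]
import time
for i in range(1):
    s=read_state()
print(s["t"],s["position"].round(4),s["orientation"].round(4),s["force"].round(1),s["joint_positions"].round(2))
P=pose("wrist"); im=vision.grab_frame("wrist"); c=big(mask(im,(100,120,60),(125,255,255),(200,100,450,400)))
print(read_state()["position"].round(4)); print("blue",circ(P,c,.14),c.min(0),c.max(0))
t=vision.grab_frame("top"); print(circ(pose("top"),big(mask(t,(100,120,60),(125,255,255),(300,228,340,262))),.14))
cv2.imwrite("pics/last.png",im)
E
python3 st.py
```

```text
2.65 [0.4773 0.1361 0.2365] [-0.0032 -0.0299  0.9995 -0.0017] [-0.3 -0.5 -0.6] [-0.96  0.05  0.63  1.94 -0.03  1.16  1.31]
[0.4785 0.1363 0.2382]
blue (array([478.5, 134.2]), array([40.5, 44.6])) [300 209] [348 261]Traceback (most recent call last):
  File "st.py", line 9, in <module>
    t=vision.grab_frame("top"); print(circ(pose("top"),big(mask(t,(100,120,60),(125,255,255),(300,228,340,262))),.14))
                                                       ~~~^^^^^^^^^^^^^^^^^^^^^^^^^^^^^^^^^^^^^^^^^^^^^^^^^^^^^^
  File "h.py", line 18, in big
    def big(m): return max(cv2.findContours(m,cv2.RETR_EXTERNAL,cv2.CHAIN_APPROX_NONE)[0],key=cv2.contourArea)[:,0]
                       ~~~^^^^^^^^^^^^^^^^^^^^^^^^^^^^^^^^^^^^^^^^^^^^^^^^^^^^^^^^^^^^^^^^^^^^^^^^^^^^^^^^^^^^
ValueError: max() iterable argument is empty
```

>>> {"name": "jog_arm", "arguments": {
  "rows": [
    [-0.01,-0.01,0.25,0,0,0],
    [-0.01,-0.012,0.5,0,0,0],
    [-0.01,-0.012,0.75,0,0,0],
    [-0.01,-0.012,0.82,0,0,0],
    [-0.01,-0.012,0.82,0,0,0]
  ]
}}

```text
t: 3.38
position: [0.482, 0.1341, 0.1173]
orientation: [0.0, -0.029, 1.0, 0.0]
force: [-0.0, 0.5, 0.9]
opening: 0.086
finger_force: 0.0
```

>>> {"name": "jog_arm", "arguments": {
  "rows": [
    [0,0,0,0,0,0],
    [0,0,0,0,0,0],
    [0,0,0,0,0,0],
    [0,0,0,0,0,0],
    [0,0,0,0,0,0]
  ],
  "grip": 1,
  "squeeze": 80
}}

```text
t: 4.0
position: [0.4816, 0.1336, 0.1166]
orientation: [-0.0, -0.029, 1.0, 0.0]
force: [-0.1, -0.0, -1.2]
opening: 0.0001
finger_force: 0.0
```

```bash
python3 st.py 2>/dev/null
```

```text
4.0 [0.4816 0.1336 0.1166] [-0.     -0.0288  0.9996  0.    ] [-0.1 -0.  -1.2] [-0.91  0.23  0.62  2.06 -0.17  0.9   1.43]
[0.4816 0.1335 0.1166]
blue (array([474.4, 134.1]), array([40.5, 43.1])) [285 251] [371 325]
```

```bash
python3 - <<'E'
from h import *
a=vision.grab_frame("wrist"); b=vision.grab_frame("side")
cv2.imwrite("pics/m1.png",np.hstack([cv2.resize(a,(440,330)),cv2.resize(b[180:300,270:400],(357,330))]))
s=read_state(); print(s["opening"],s["finger_force"],s["position"])
E
```

```text
0.00017806087876803166 0.0 [0.48159188 0.13350294 0.11649267]
```

View pics/m1.png

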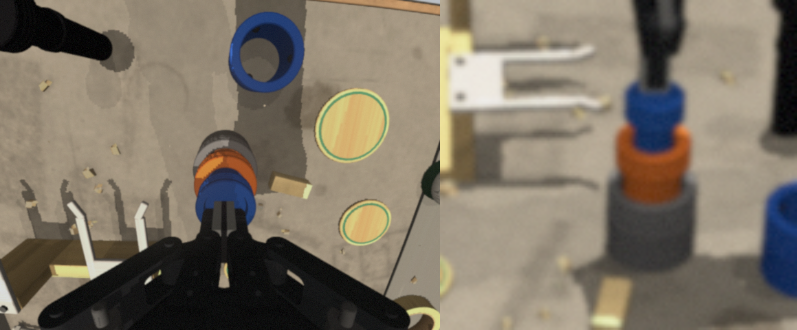

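The picture shows the fingers shut with their tips above the blue collar, so they gripped nothing. I'll compare the tip and collar heights in the views.

```bash
python3 - <<'E'
from h import *
def proj(P,X):
    c,R,t=P; return cv2.projectPoints(np.float64(X).reshape(-1,1,3),cv2.Rodrigues(R)[0],np.float64(t),K(c),c["dist_coeffs"])[0][:,0].round(1).tolist()
b=vision.grab_frame("side"); t=vision.grab_frame("top"); w=vision.grab_frame("wrist")
for n in("side","top","wrist"):
    P=pose(n); print(n,"tcp",proj(P,read_state()["position"]),"collar top/foot",proj(P,[[.481,.134,.14],[.481,.134,0]]))
cv2.imwrite("pics/m2.png",np.hstack([cv2.resize(b[190:250,320:380],(400,400),interpolation=2),cv2.resize(w[230:350,265:385],(400,400))]))
v=b[190:250,320:380].astype(int)
for y in range(190,240,3): print(y,[tuple(b[y,x]) for x in (348,)],end=" ")
E
```

```text
side tcp [[347.6, 222.2]] collar top/foot [[348.3, 212.6], [346.5, 267.6]]
top tcp [[319.0, 245.1]] collar top/foot [[318.8, 244.1], [318.3, 251.3]]
wrist tcp [[326.0, 284.6]] collar top/foot [[327.1, 304.3], [326.5, 226.7]]
190 [(np.uint8(28), np.uint8(30), np.uint8(26))] 193 [(np.uint8(12), np.uint8(18), np.uint8(12))] 196 [(np.uint8(22), np.uint8(21), np.uint8(21))] 199 [(np.uint8(23), np.uint8(22), np.uint8(22))] 202 [(np.uint8(25), np.uint8(23), np.uint8(24))] 205 [(np.uint8(30), np.uint8(31), np.uint8(27))] 208 [(np.uint8(24), np.uint8(20), np.uint8(24))] 211 [(np.uint8(38), np.uint8(40), np.uint8(36))] 214 [(np.uint8(101), np.uint8(65), np.uint8(45))] 217 [(np.uint8(113), np.uint8(56), np.uint8(26))] 220 [(np.uint8(114), np.uint8(59), np.uint8(28))] 223 [(np.uint8(98), np.uint8(50), np.uint8(23))] 226 [(np.uint8(99), np.uint8(52), np.uint8(24))] 229 [(np.uint8(88), np.uint8(45), np.uint8(19))] 232 [(np.uint8(89), np.uint8(45), np.uint8(24))] 235 [(np.uint8(74), np.uint8(56), np.uint8(82))] 238 [(np.uint8(32), np.uint8(82), np.uint8(162))]
```

View pics/m2.png

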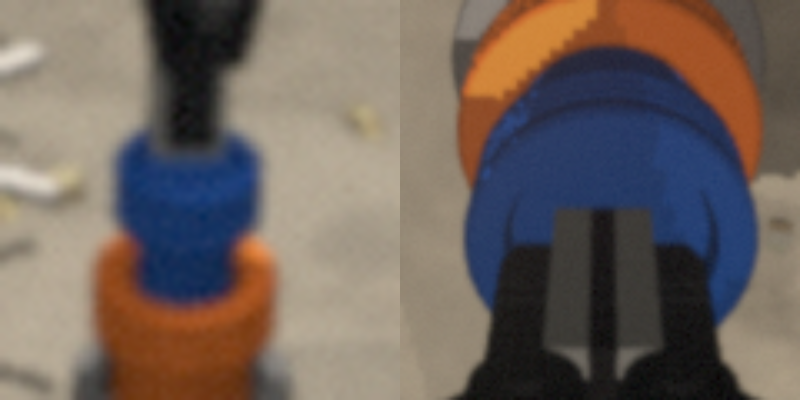

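>>> {"name": "jog_arm", "arguments": {
  "rows": [
    [0,0,0,0,0,0],
    [0,0,0,0,0,0],
    [0,0,0,0,0,0],
    [0,0,0,0,0,0],
    [0,0,0.03,0,0,0]
  ],
  "grip": -1
}}

```text
t: 4.97
position: [0.4821, 0.1337, 0.1122]
orientation: [0.0, -0.029, 1.0, 0.0]
force: [-0.1, 0.0, -1.0]
opening: 0.0853
finger_force: 0.0
```

>>> {"name": "jog_arm", "arguments": {
  "rows": [
    [0,0,0.04,0,0,0],
    [0,0,0.08,0,0,0],
    [0,0,0.08,0,0,0],
    [0,0,0.08,0,0,0],
    [0,0,0.08,0,0,0]
  ]
}}

```text
t: 5.6
position: [0.4819, 0.1336, 0.1003]
orientation: [0.0, -0.029, 1.0, 0.0]
force: [0.5, 0.2, 0.4]
opening: 0.0855
finger_force: 0.0
```

```bash
python3 - <<'E'
from h import *
s=read_state(); print(s["position"],s["opening"],s["force"])
b=vision.grab_frame("side"); w=vision.grab_frame("wrist")
cv2.imwrite("pics/m3.png",np.hstack([cv2.resize(b[180:260,310:390],(400,400),interpolation=2),cv2.resize(w[200:440,205:445],(400,400))]))
E
```

```text
[0.4818784  0.13360238 0.10025038] 0.08551819626827158 [0.45497715 0.17333076 0.39636034]
```

View pics/m3.png

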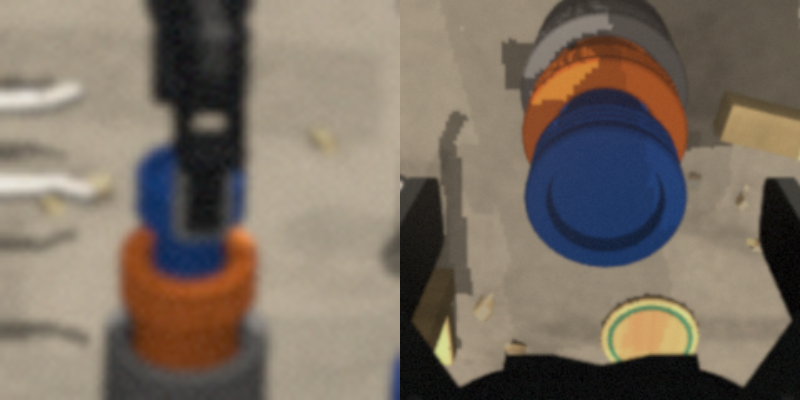

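The fingertips really sit about 28 to 40 mm above the reported TCP. They are open now and beside the blue collar near its upper part. I'll go lower and close gently, then check the opening for 44 mm.

>>> {"name": "jog_arm", "arguments": {
  "rows": [
    [0,0,0.05,0,0,0],
    [0,0,0.09,0,0,0],
    [0,0,0.09,0,0,0],
    [0,0,0.09,0,0,0],
    [0,0,0.09,0,0,0]
  ]
}}

```text
t: 6.32
position: [0.4819, 0.1336, 0.0867]
orientation: [0.0, -0.029, 1.0, 0.0]
force: [-0.1, 0.0, 0.1]
opening: 0.0855
finger_force: 0.0
```

>>> {"name": "jog_arm", "arguments": {
  "rows": [
    [0,0,0,0,0,0],
    [0,0,0,0,0,0],
    [0,0,0,0,0,0],
    [0,0,0,0,0,0],
    [0,0,0,0,0,0]
  ],
  "grip": 1,
  "squeeze": 25
}}

```text
t: 6.95
position: [0.4819, 0.1338, 0.0868]
orientation: [0.0, -0.029, 1.0, 0.0]
force: [-1.3, 0.4, 2.1]
opening: 0.0436
finger_force: 25.5
```

```bash
python3 - <<'E'
from h import *
s=read_state(); print(s["position"],s["opening"],s["finger_force"],s["force"])
b=vision.grab_frame("side"); w=vision.grab_frame("wrist")
cv2.imwrite("pics/m4.png",np.hstack([cv2.resize(b[180:260,310:390],(400,400),interpolation=2),cv2.resize(w[200:440,205:445],(400,400))]))
E
```

```text
[0.48193399 0.13377407 0.0868355 ] 0.0435719152679551 25.489231646060944 [-1.32825456  0.36653344  2.06232946]
```

View pics/m4.png

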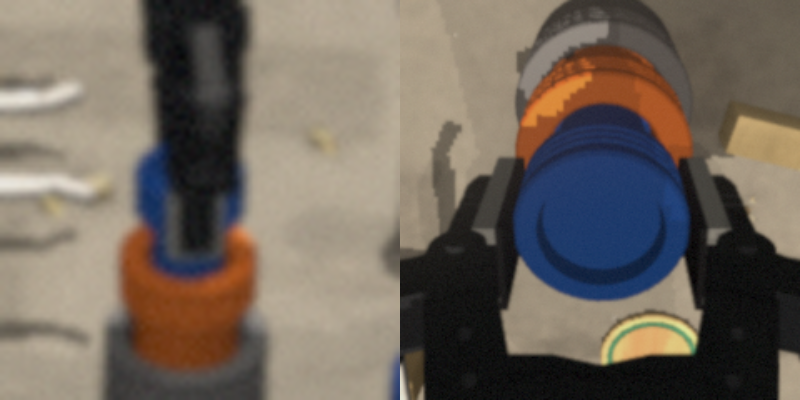

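>>> {"name": "jog_arm", "arguments": {
  "rows": [
    [0,0,0,0,0,0],
    [0,0,-0.01,0,0,0],
    [0,0,-0.022,0,0,0],
    [0.02,-0.1,-0.022,0,0,0],
    [0.04,-0.25,-0.022,0,0,0]
  ],
  "grip": 1,
  "squeeze": 90
}}

```text
t: 7.68
position: [0.4772, 0.0956, 0.0895]
orientation: [-0.0, -0.03, 1.0, 0.0]
force: [-0.5, 0.1, -2.0]
opening: 0.0415
finger_force: 91.4
```

>>> {"name": "jog_arm", "arguments": {
  "rows": [
    [0.03,-0.2,0,0,0,0],
    [0.06,-0.4,0,0,0,0],
    [0.09,-0.6,0,0,0,0],
    [0.11,-0.8,0,0,0,0],
    [0.13,-0.95,0,0,0,0]
  ]
}}

```text
t: 8.3
position: [0.465, -0.0499, 0.0895]
orientation: [-0.001, -0.028, 1.0, 0.0]
force: [0.6, 0.6, -2.2]
opening: 0.0416
finger_force: 91.7
```

>>> {"name": "jog_arm", "arguments": {
  "rows": [
    [0.02,-0.16,0,0,0,0],
    [0.03,-0.32,0,0,0,0],
    [0.04,-0.46,0,0,0,0],
    [0.046,-0.564,0,0,0,0],
    [0.046,-0.564,0,0,0,0]
  ]
}}

```text
t: 8.93
position: [0.4628, -0.1347, 0.0894]
orientation: [-0.001, -0.027, 1.0, -0.0]
force: [0.7, 0.8, -2.8]
opening: 0.0415
finger_force: 91.6
```

```bash
cat > w.py <<'E'
from h import *
s=read_state(); print(s["t"],s["position"].round(4),s["orientation"].round(4),s["opening"],s["force"].round(1))
P=pose("wrist"); w=vision.grab_frame("wrist"); cv2.imwrite("pics/last.png",w)
o=-P[1].T@P[2]; print("cam",o.round(3))
m=mask(w,(5,150,80),(16,255,255),(150,60,500,400)); c=big(m); print("orange",c.min(0),c.max(0))
E
python3 w.py
```

```text
8.925 [ 0.4628 -0.1347  0.0894] [-9.000e-04 -2.680e-02  9.996e-01 -3.000e-04] 0.041454793283045244 [ 0.7  0.8 -2.8]
cam [ 0.381 -0.139  0.26 ]
orange [275 226] [379 295]
```

>>> {"name": "jog_arm", "arguments": {
  "rows": [
    [-0.02,0.01,0,0,0,0],
    [-0.1,0.015,0,0,0,0],
    [-0.18,0.015,0,0,0,0],
    [-0.26,0.015,0,0,0,0],
    [-0.32,0.015,0,0,0,0]
  ]
}}

```text
t: 9.6
position: [0.5137, -0.1271, 0.0898]
orientation: [0.0, -0.029, 1.0, -0.0]
force: [-0.8, -0.1, -3.0]
opening: 0.0416
finger_force: 91.7
```

>>> {"name": "jog_arm", "arguments": {
  "rows": [
    [-0.08,0,0,0,0,0],
    [-0.16,0,0,0,0,0],
    [-0.24,0,0,0,0,0],
    [-0.28,0,0,0,0,0],
    [-0.28,0,0,0,0,0]
  ]
}}

```text
t: 10.22
position: [0.5551, -0.1249, 0.0899]
orientation: [0.0, -0.029, 1.0, -0.0]
force: [0.3, 0.4, -2.2]
opening: 0.042
finger_force: 91.6
```

```bash
python3 w.py; python3 - <<'E'
from h import *
P=pose("wrist"); w=cv2.imread("pics/last.png"); cv2.imwrite("pics/a.png",np.hstack([w, ])[:, :])
b=vision.grab_frame("side"); cv2.imwrite("pics/m5.png",np.hstack([cv2.resize(w,(480,360)),cv2.resize(b[130:250,250:350],(300,360),interpolation=2)]))
E
```

```text
10.225 [ 0.5551 -0.1249  0.0899] [ 3.000e-04 -2.910e-02  9.996e-01 -2.000e-04] 0.04197916236105426 [ 0.3  0.4 -2.2]
cam [ 0.473 -0.13   0.26 ]
orange [278 226] [371 292]
```

View pics/m5.png

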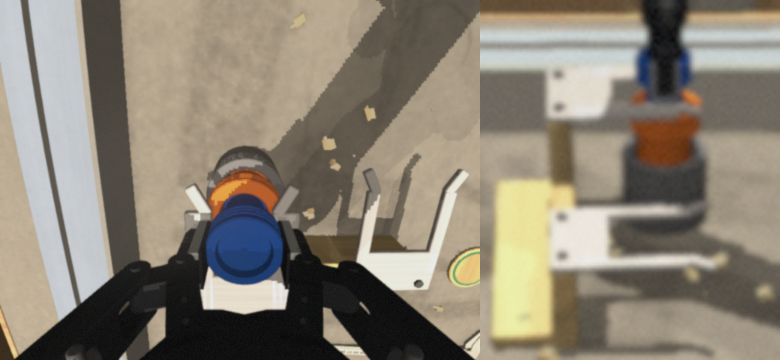

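Wrist and side view: the stack is inside the high plate's slot, with lips at (195,200) and (290,205) either side and the stem centred at about 243. I'll push on to the seat, then pull.

>>> {"name": "jog_arm", "arguments": {
  "rows": [
    [-0.05,-0.01,0,0,0,0],
    [-0.1,-0.01,0,0,0,0],
    [-0.13,-0.01,0,0,0,0],
    [-0.13,-0.01,0,0,0,0],
    [-0.13,-0.01,0,0,0,0]
  ]
}}

```text
t: 10.95
position: [0.5737, -0.1254, 0.0898]
orientation: [-0.0, -0.029, 1.0, -0.0]
force: [0.9, 0.3, -3.8]
opening: 0.0418
finger_force: 91.7
```

>>> {"name": "jog_arm", "arguments": {
  "rows": [
    [0,0,-0.02,0,0,0],
    [0,0,-0.04,0,0,0],
    [0,0,-0.06,0,0,0],
    [0,0,-0.08,0,0,0],
    [0,0,-0.1,0,0,0]
  ]
}}

```text
t: 11.58
position: [0.573, -0.1251, 0.1049]
orientation: [-0.001, -0.029, 1.0, 0.001]
force: [-1.2, 0.2, -6.8]
opening: 0.0413
finger_force: 93.9
```

>>> {"name": "jog_arm", "arguments": {
  "rows": [
    [0,0,-0.02,0,0,0],
    [0,0,-0.05,0,0,0],
    [0,0,-0.08,0,0,0],
    [0,0,-0.08,0,0,0],
    [0,0,-0.08,0,0,0]
  ]
}}

```text
t: 12.2
position: [0.5744, -0.1255, 0.1173]
orientation: [0.001, -0.029, 1.0, -0.0]
force: [0.5, 0.1, -0.6]
opening: 0.0415
finger_force: 94.4
```

```bash
python3 w.py
```

```text
12.2 [ 0.5744 -0.1255  0.1173] [ 6.000e-04 -2.890e-02  9.996e-01 -0.000e+00] 0.041461423370869145 [ 0.5  0.1 -0.6]
cam [ 0.492 -0.131  0.287]
orange [291 217] [361 281]
```

>>> {"name": "jog_arm", "arguments": {
  "rows": [
    [0.03,0,0,0,0,0],
    [0.09,0,0,0,0,0],
    [0.16,0,0,0,0,0],
    [0.24,0,0,0,0,0],
    [0.32,0,0,0,0,0]
  ]
}}

```text
t: 12.88
position: [0.5253, -0.1283, 0.1171]
orientation: [0.0, -0.029, 1.0, 0.0]
force: [2.9, 0.6, 0.1]
opening: 0.0412
finger_force: 94.8
```

>>> {"name": "jog_arm", "arguments": {
  "rows": [
    [0.08,0,0,0,0,0],
    [0.16,0,0,0,0,0],
    [0.24,0,0,0,0,0],
    [0.32,0,0,0,0,0],
    [0.38,0,0,0,0,0]
  ]
}}

```text
t: 13.5
position: [0.4681, -0.1316, 0.1169]
orientation: [-0.0, -0.029, 1.0, 0.0]
force: [3.3, 0.8, 1.6]
opening: 0.0414
finger_force: 94.9
```

>>> {"name": "jog_arm", "arguments": {
  "rows": [
    [0.02,0,0,0,0,0],
    [0.02,0,0,0,0,0],
    [0.02,0,-0.05,0,0,0],
    [0.02,0,-0.15,0,0,0],
    [0.02,0,-0.28,0,0,0]
  ]
}}

```text
t: 14.12
position: [0.4643, -0.1314, 0.159]
orientation: [-0.002, -0.029, 1.0, 0.0]
force: [0.1, 0.4, -1.1]
opening: 0.0416
finger_force: 94.8
```

>>> {"name": "jog_arm", "arguments": {
  "rows": [
    [0,0,-0.15,0,0,0],
    [0,0,-0.3,0,0,0],
    [0,0,-0.45,0,0,0],
    [0,0,-0.6,0,0,0],
    [0,0,-0.6,0,0,0]
  ]
}}

```text
t: 14.75
position: [0.4667, -0.1324, 0.2508]
orientation: [0.001, -0.029, 1.0, 0.0]
force: [0.0, -1.0, -1.2]
opening: 0.0418
finger_force: 94.8
```

```bash
python3 w.py; python3 - <<'E'
from h import *
b=vision.grab_frame("side"); w=cv2.imread("pics/last.png"); cv2.imwrite("pics/m6.png",np.hstack([cv2.resize(w,(400,300)),cv2.resize(b[110:260,250:450],(400,300),interpolation=2)]))
E
```

```text
14.75 [ 0.4667 -0.1324  0.2508] [ 0.0013 -0.0286  0.9996  0.    ] 0.041842131119570546 [ 0.  -1.  -1.2]
cam [ 0.384 -0.137  0.421]
orange [303 186] [357 235]
```

View pics/m6.png

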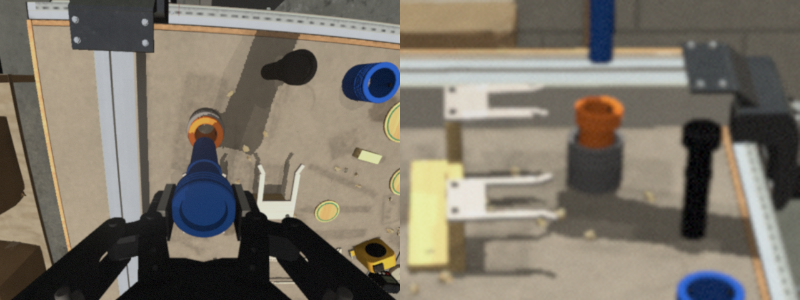

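Picture: the blue plug is free in the gripper, and the orange and grey cuffs stand upright at about (0.465,-0.131). Next I carry the plug to its disc.

>>> {"name": "jog_arm", "arguments": {
  "rows": [
    [-0.08,0.11,0,0,0,0],
    [-0.22,0.31,0,0,0,0],
    [-0.38,0.53,0,0,0,0],
    [-0.54,0.76,0,0,0,0],
    [-0.7,0.97,0,0,0,0]
  ]
}}

```text
t: 15.48
position: [0.5626, 0.0232, 0.2471]
orientation: [-0.001, -0.03, 1.0, -0.0]
force: [0.5, -0.7, -1.5]
opening: 0.0418
finger_force: 94.8
```

>>> {"name": "jog_arm", "arguments": {
  "rows": [
    [-0.16,0.23,0,0,0,0],
    [-0.32,0.46,0,0,0,0],
    [-0.48,0.68,0,0,0,0],
    [-0.62,0.88,0,0,0,0],
    [-0.7,0.98,0,0,0,0]
  ]
}}

```text
t: 16.1
position: [0.6581, 0.1783, 0.2457]
orientation: [-0.002, -0.032, 0.999, 0.0]
force: [-0.2, -0.3, -1.5]
opening: 0.0418
finger_force: 94.8
```

>>> {"name": "jog_arm", "arguments": {
  "rows": [
    [0,0,0.1,0,0,0],
    [0,0,0.25,0,0,0],
    [0,0,0.4,0,0,0],
    [0,0,0.5,0,0,0],
    [0,0,0.5,0,0,0]
  ]
}}

```text
t: 16.73
position: [0.6567, 0.1718, 0.1712]
orientation: [-0.002, -0.028, 1.0, -0.001]
force: [-0.9, -0.2, -1.5]
opening: 0.0415
finger_force: 94.8
```

```bash
cat > rd.py <<'E'
from h import *
ps=[]
for i in range(3):
    s=read_state(); ps.append(s["position"]); w=vision.grab_frame("wrist")
print(s["t"],np.mean(ps,0).round(4),s["orientation"].round(4),s["opening"],s["force"].round(1))
q=s["orientation"];Rt=Ro.from_quat(q[[1,2,3,0]]).as_matrix(); np.savez("pose.npz",p=np.mean(ps,0),R=Rt)
import sys
if len(sys.argv)>1:
    X=np.array(list(map(float,sys.argv[1:4])))/1000; print("units to go",(Rt.T@(X-np.mean(ps,0))/.15).round(3))
E
python3 rd.py 658.5 172.7 91.5
```

```text
16.825 [0.6579 0.172  0.1727] [ 1.000e-04 -2.860e-02  9.996e-01 -1.000e-04] 0.04114370648896659 [-0.1  0.6 -0.5]
units to go [-0.004  0.004  0.541]
```

>>> {"name": "jog_arm", "arguments": {
  "rows": [
    [-0.004,0.004,0.12,0,0,0],
    [-0.004,0.004,0.25,0,0,0],
    [-0.004,0.004,0.38,0,0,0],
    [-0.004,0.004,0.48,0,0,0],
    [-0.004,0.004,0.52,0,0,0]
  ]
}}

```text
t: 17.5
position: [0.6582, 0.1728, 0.0937]
orientation: [-0.001, -0.029, 1.0, -0.0]
force: [-0.3, -0.8, -1.1]
opening: 0.0412
finger_force: 94.8
```

>>> {"name": "jog_arm", "arguments": {
  "rows": [
    [0,0,0,0,0,0],
    [0,0,0.01,0,0,0],
    [0,0,0.02,0,0,0],
    [0,0,0.025,0,0,0],
    [0,0,0.025,0,0,0]
  ]
}}

```text
t: 18.12
position: [0.6594, 0.1732, 0.0922]
orientation: [0.0, -0.029, 1.0, 0.0]
force: [-0.2, 0.2, -0.6]
opening: 0.0414
finger_force: 94.8
```

```bash
python3 rd.py 658.5 172.7 91
```

```text
18.225 [0.6594 0.1732 0.0922] [ 1.000e-04 -2.890e-02  9.996e-01  0.000e+00] 0.04167816512562774 [-1.4 -0.5 -0.8]
units to go [ 0.006 -0.003  0.008]
```

>>> {"name": "jog_arm", "arguments": {
  "rows": [
    [0,0,0.004,0,0,0],
    [0,0,0.009,0,0,0],
    [0,0,0.009,0,0,0],
    [0,0,0.009,0,0,0],
    [0,0,0.009,0,0,0]
  ]
}}

```text
t: 18.9
position: [0.6598, 0.1732, 0.0914]
orientation: [0.0, -0.029, 1.0, 0.0]
force: [-0.3, -0.2, 2.1]
opening: 0.0416
finger_force: 94.8
```

>>> {"name": "jog_arm", "arguments": {
  "rows": [
    [0,0,0,0,0,0],
    [0,0,0,0,0,0],
    [0,0,0,0,0,0],
    [0,0,0,0,0,0],
    [0,0,0,0,0,0]
  ],
  "grip": -1
}}

```text
t: 19.52
position: [0.6593, 0.1731, 0.0907]
orientation: [-0.0, -0.029, 1.0, -0.0]
force: [-0.5, 0.7, 0.7]
opening: 0.0855
finger_force: 0.0
```

>>> {"name": "jog_arm", "arguments": {
  "rows": [
    [0,0,-0.1,0,0,0],
    [0,0,-0.3,0,0,0],
    [0,0,-0.5,0,0,0],
    [0,0,-0.75,0,0,0],
    [0,0,-0.9,0,0,0]
  ]
}}

```text
t: 20.15
position: [0.6608, 0.173, 0.2298]
orientation: [0.002, -0.029, 1.0, 0.001]
force: [0.2, 0.4, -1.0]
opening: 0.0856
finger_force: 0.0
```

```bash
python3 rd.py 465 -131 200; python3 - <<'E'
from h import *
P=pose("wrist"); w=vision.grab_frame("wrist"); c=big(mask(w,(100,120,60),(125,255,255),(200,150,450,400))); print("blue",circ(P,c,.144),c.min(0),c.max(0))
PT=pose("top"); t=vision.grab_frame("top"); PS=pose("side"); s=vision.grab_frame("side")
m=mask(t,(2,130,60),(16,255,255),(330,150,560,330)); c=big(m); print("orange top",circ(PT,cv2.convexHull(c.astype(np.int32))[:,0],.10),c.min(0),c.max(0))
m=mask(s,(2,130,60),(16,255,255),(300,100,460,250)); c=big(m); print("orange side",c.min(0),c.max(0))
m=mask(s,(100,120,40),(125,255,255),(230,200,330,330)); c=big(m); print("blue side",c.min(0),c.max(0))
m=mask(t,(100,120,40),(125,255,255),(270,130,330,190)); 
if m.any(): c=big(m); print("blue top",c.min(0),c.max(0),circ(PT,c,.144))
E
```

```text
20.25 [0.6619 0.1732 0.2312] [ 0.0041 -0.0287  0.9996  0.0012] 0.08543545759355743 [ 0.2 -0.7 -0.3]
units to go [ 1.428 -1.95   0.192]
blue (array([655.9, 173.3]), array([40.6, 46.2])) [301 201] [353 258]
orange top (array([ 466.2, -130.6]), array([35.5, 37.2])) [449 243] [466 261]
orange side [337 158] [361 183]
blue side [245 220] [265 283]
```

>>> {"name": "jog_arm", "arguments": {
  "rows": [
    [0.08,-0.11,0,0,0,0],
    [0.24,-0.33,0,0,0,0],
    [0.4,-0.55,0,0,0,0],
    [0.56,-0.77,0,0,0,0],
    [0.71,-0.97,0,0,0,0]
  ]
}}

```text
t: 21.08
position: [0.5595, 0.0202, 0.2242]
orientation: [-0.001, -0.029, 1.0, -0.0]
force: [-0.3, 0.4, 0.6]
opening: 0.0853
finger_force: 0.0
```

>>> {"name": "jog_arm", "arguments": {
  "rows": [
    [0.17,-0.23,0,0,0,0],
    [0.34,-0.46,0,0,0,0],
    [0.51,-0.7,0,0,0,0],
    [0.64,-0.88,0.1,0,0,0],
    [0.71,-0.98,0.2,0,0,0]
  ]
}}

```text
t: 21.7
position: [0.4613, -0.1329, 0.1944]
orientation: [-0.001, -0.027, 1.0, 0.0]
force: [-0.3, 0.3, 0.3]
opening: 0.0854
finger_force: 0.0
```

```bash
python3 rd.py 465 -131 47; python3 - <<'E'
from h import *
P=pose("wrist"); w=vision.grab_frame("wrist"); c=big(mask(w,(2,110,50),(18,255,255),(200,100,450,400))); print("orange",circ(P,cv2.convexHull(c.astype(np.int32))[:,0],.10),c.min(0),c.max(0))
h=cast(P,c,.10)*1000; print(h.min(0),h.max(0))
print(cv2.cvtColor(w,cv2.COLOR_BGR2HSV)[(c.min(0)[1]+c.max(0)[1])//2,290:370:4].tolist())
E
```

```text
21.8 [ 0.4598 -0.1334  0.1933] [-3.100e-03 -2.640e-02  9.996e-01  2.000e-04] 0.08545263152978591 [-0.1 -0.4  0.7]
units to go [-0.042  0.014  0.975]
orange (array([ 463.4, -129.6]), array([55.9, 59.5])) [295 202] [362 270]
[ 433.61294842 -157.0837314 ] [ 492.94399807 -101.2260353 ]
[[16, 57, 148], [10, 89, 106], [12, 190, 161], [17, 179, 191], [11, 189, 139], [12, 162, 77], [9, 165, 79], [11, 171, 85], [12, 181, 83], [11, 179, 84], [12, 190, 82], [11, 165, 82], [12, 180, 75], [11, 172, 74], [11, 120, 53], [11, 184, 118], [11, 190, 141], [11, 189, 140], [11, 127, 90], [19, 60, 81]]
```

>>> {"name": "jog_arm", "arguments": {
  "rows": [
    [-0.03,0.02,0.1,0,0,0],
    [-0.03,0.02,0.25,0,0,0],
    [-0.03,0.02,0.4,0,0,0],
    [-0.03,0.02,0.45,0,0,0],
    [-0.03,0.02,0.45,0,0,0]
  ]
}}

```text
t: 22.52
position: [0.468, -0.1273, 0.1277]
orientation: [-0.001, -0.029, 1.0, -0.0]
force: [-1.1, 0.3, 0.5]
opening: 0.0855
finger_force: 0.0
```

```bash
python3 rd.py 465 -129.5 43
```

```text
22.625 [ 0.4685 -0.1276  0.1283] [ 6.000e-04 -2.910e-02  9.996e-01 -2.000e-04] 0.08545268921074649 [-0.2 -0.2  0.1]
units to go [ 0.025 -0.011  0.569]
```

>>> {"name": "jog_arm", "arguments": {
  "rows": [
    [0.02,-0.011,0.1,0,0,0],
    [0.025,-0.011,0.25,0,0,0],
    [0.025,-0.011,0.4,0,0,0],
    [0.025,-0.011,0.54,0,0,0],
    [0.025,-0.011,0.565,0,0,0]
  ]
}}

```text
t: 23.3
position: [0.4624, -0.1297, 0.0419]
orientation: [-0.002, -0.029, 1.0, 0.0]
force: [-0.4, 0.1, -0.2]
opening: 0.0853
finger_force: 0.0
```

>>> {"name": "jog_arm", "arguments": {
  "rows": [
    [0,0,0,0,0,0],
    [0,0,0,0,0,0],
    [0,0,0,0,0,0],
    [0,0,0,0,0,0],
    [0,0,0,0,0,0]
  ],
  "grip": 1,
  "squeeze": 60
}}

```text
t: 23.92
position: [0.4657, -0.13, 0.0445]
orientation: [0.001, -0.029, 1.0, -0.0]
force: [0.8, -0.2, 5.0]
opening: 0.0533
finger_force: 63.0
```

>>> {"name": "jog_arm", "arguments": {
  "rows": [
    [0,0,0,0,0,0],
    [0,0,-0.01,0,0,0],
    [0,0,-0.02,0,0,0],
    [0,0,-0.02,0,0,0],
    [0,0,-0.02,0,0,0]
  ],
  "squeeze": 90
}}

```text
t: 24.55
position: [0.4632, -0.1295, 0.046]
orientation: [-0.001, -0.029, 1.0, 0.0]
force: [0.2, 0.1, -2.9]
opening: 0.0528
finger_force: 94.3
```

```bash
python3 rd.py 458.7 7.5 45.5; python3 - <<'E'
from h import *
P=pose("wrist"); w=vision.grab_frame("wrist"); c=big(mask(w,(2,110,50),(18,255,255),(200,100,450,420))); h=cast(P,c,.103)*1000; print(h.min(0),h.max(0))
E
```

```text
24.65 [ 0.4635 -0.1296  0.046 ] [-5.000e-04 -2.890e-02  9.996e-01  0.000e+00] 0.05253208658441379 [-0.6 -0.5 -3.3]
units to go [-0.021  0.914  0.004]
[ 425.78782912 -156.96126145] [ 490.60864279 -103.08623735]
```

>>> {"name": "jog_arm", "arguments": {
  "rows": [
    [-0.03,0.08,0,0,0,0],
    [-0.06,0.26,0,0,0,0],
    [-0.08,0.46,0,0,0,0],
    [-0.08,0.66,0,0,0,0],
    [-0.08,0.8,0,0,0,0]
  ]
}}

```text
t: 25.38
position: [0.4694, -0.0064, 0.0465]
orientation: [-0.0, -0.03, 1.0, 0.0]
force: [-0.2, 0.7, -3.0]
opening: 0.0529
finger_force: 94.6
```

>>> {"name": "jog_arm", "arguments": {
  "rows": [
    [0,0.08,0,0,0,0],
    [0,0.112,0,0,0,0],
    [0,0.112,0,0,0,0],
    [0,0.112,0,0,0,0],
    [0,0.112,0,0,0,0]
  ]
}}

```text
t: 26.0
position: [0.4684, 0.0066, 0.0466]
orientation: [0.0, -0.028, 1.0, -0.0]
force: [0.4, 0.7, -2.9]
opening: 0.0524
finger_force: 94.6
```

```bash
python3 rd.py 568.5 13.7 46; python3 - <<'E'
from h import *
P=pose("wrist"); w=vision.grab_frame("wrist"); b=w.astype(int)
m=(b[...,1]>150)&(b[...,2]-b[...,0]<25)
for y in range(200,420,8):
    x=np.flatnonzero(m[y,180:480])+180
    if len(x)>3:
        br=np.flatnonzero(np.diff(x)>3); e=[x[0]-.5]+[v for k in br for v in(x[k]+.5,x[k+1]-.5)]+[x[-1]+.5]
        print(y,np.round(cast(P,[(v,y) for v in e],.073)*1000).astype(int).tolist())
E
```

```text
26.1 [0.4684 0.0067 0.0466] [ 0.000e+00 -2.830e-02  9.996e-01 -1.000e-04] 0.05283027824050104 [ 0.5 -0.9 -3. ]
units to go [-0.669  0.009  0.004]
248 [[438, -6], [438, 1]]
256 [[442, -12], [442, -8]]
264 [[446, -17], [446, -11]]
```

>>> {"name": "jog_arm", "arguments": {
  "rows": [
    [-0.03,0.009,0,0,0,0],
    [-0.1,0.009,0,0,0,0],
    [-0.18,0.009,0,0,0,0],
    [-0.26,0.009,0,0,0,0],
    [-0.34,0.009,0,0,0,0]
  ]
}}

```text
t: 26.82
position: [0.5203, 0.0118, 0.0465]
orientation: [0.0, -0.029, 1.0, -0.0]
force: [-0.0, 0.1, -2.7]
opening: 0.0526
finger_force: 94.6
```

```bash
python3 rd.py 568.5 13.7 46; python3 - <<'E'
from h import *
P=pose("wrist"); w=vision.grab_frame("wrist"); b=w.astype(int)
m=(b[...,1]>120)&(b[...,2]-b[...,0]<20)
for y in range(180,420,8):
    x=np.flatnonzero(m[y,180:480])+180
    if len(x)>3:
        br=np.flatnonzero(np.diff(x)>3); e=[x[0]-.5]+[v for k in br for v in(x[k]+.5,x[k+1]-.5)]+[x[-1]+.5]
        print(y,np.round(cast(P,[(v,y) for v in e],.073)*1000).astype(int).tolist())
c=big(mask(w,(2,110,50),(18,255,255),(200,100,450,420))); h=cast(P,c,.103)*1000; print(h.min(0),h.max(0))
E
```

```text
26.925 [0.5216 0.0119 0.0468] [ 1.200e-03 -2.910e-02  9.996e-01 -4.000e-04] 0.05260080917519322 [ 0.2  0.9 -2.7]
units to go [-0.313 -0.006  0.006]
244 [[488, 0], [487, 11]]
252 [[492, -8], [492, 1], [491, 5], [491, 6]]
260 [[496, -12], [496, -3]]
268 [[500, -15], [500, -7]]
276 [[505, -17], [505, -16], [504, -12], [504, -11]]
380 [[565, -22], [565, -21], [561, 43], [561, 49]]
412 [[587, -16], [587, -13], [584, 43], [583, 45]]
[482.16805213 -15.17974526] [557.00560083  38.43879457]
```

>>> {"name": "jog_arm", "arguments": {
  "rows": [
    [-0.06,0,0,0,0,0],
    [-0.13,0,0,0,0,0],
    [-0.2,0,0,0,0,0],
    [-0.26,0,0,0,0,0],
    [-0.31,0,0,0,0,0]
  ]
}}

```text
t: 27.65
position: [0.5664, 0.0145, 0.0465]
orientation: [0.0, -0.029, 1.0, -0.0]
force: [0.9, 0.2, -3.6]
opening: 0.0528
finger_force: 94.6
```

>>> {"name": "jog_arm", "arguments": {
  "rows": [
    [0,0,0,0,0,0],
    [0,0,-0.01,0,0,0],
    [0,0,-0.03,0,0,0],
    [0,0,-0.05,0,0,0],
    [0,0,-0.07,0,0,0]
  ]
}}

```text
t: 28.28
position: [0.5637, 0.0143, 0.0547]
orientation: [-0.001, -0.029, 1.0, -0.001]
force: [4.5, -0.5, -20.3]
opening: 0.053
finger_force: 98.7
```

>>> {"name": "jog_arm", "arguments": {
  "rows": [
    [0,0,-0.02,0,0,0],
    [0,0,-0.05,0,0,0],
    [0,0,-0.08,0,0,0],
    [0,0,-0.11,0,0,0],
    [0,0,-0.11,0,0,0]
  ]
}}

```text
t: 28.9
position: [0.5669, 0.0144, 0.075]
orientation: [0.001, -0.029, 1.0, 0.0]
force: [0.5, 0.0, -1.2]
opening: 0.0525
finger_force: 100.6
```

```bash
python3 rd.py 458 7 72; python3 - <<'E'
from h import *
P=pose("wrist"); w=vision.grab_frame("wrist"); c=big(mask(w,(2,110,50),(18,255,255),(200,100,450,420))); h=cast(P,c,.13)*1000; print(h.min(0),h.max(0))
s=vision.grab_frame("side"); c=big(mask(s,(2,130,60),(16,255,255),(260,150,380,280))); print("orange side",c.min(0),c.max(0))
E
```

```text
29.0 [0.5667 0.0145 0.0746] [ 9.000e-04 -2.880e-02  9.996e-01  2.000e-04] 0.05238459131936384 [ 0.6 -0.1 -1. ]
units to go [ 0.726 -0.008  0.016]
[521.76781944 -12.46692706] [593.30012206  41.24893625]
orange side [293 181] [317 214]
```

>>> {"name": "jog_arm", "arguments": {
  "rows": [
    [0.03,0,0,0,0,0],
    [0.09,0,0,0,0,0],
    [0.16,0,0,0,0,0],
    [0.24,0,0,0,0,0],
    [0.32,0,0,0,0,0]
  ]
}}

```text
t: 29.78
position: [0.5171, 0.0116, 0.0737]
orientation: [0.0, -0.029, 1.0, 0.0]
force: [1.0, 1.0, 0.3]
opening: 0.0529
finger_force: 100.8
```

>>> {"name": "jog_arm", "arguments": {
  "rows": [
    [0.08,0,0,0,0,0],
    [0.16,0,0,0,0,0],
    [0.24,0,0,0,0,0],
    [0.32,0,0,0,0,0],
    [0.39,0,0,0,0,0]
  ]
}}

```text
t: 30.4
position: [0.4588, 0.0082, 0.0736]
orientation: [0.0, -0.029, 1.0, 0.0]
force: [1.0, 0.1, -0.2]
opening: 0.0527
finger_force: 100.8
```

>>> {"name": "jog_arm", "arguments": {
  "rows": [
    [0.02,0,0,0,0,0],
    [0.02,0,0,0,0,0],
    [0.02,0,-0.05,0,0,0],
    [0.02,0,-0.15,0,0,0],
    [0.02,0,-0.3,0,0,0]
  ]
}}

```text
t: 31.02
position: [0.455, 0.0078, 0.1189]
orientation: [-0.002, -0.029, 1.0, -0.0]
force: [0.5, 0.4, -1.5]
opening: 0.0525
finger_force: 100.6
```

>>> {"name": "jog_arm", "arguments": {
  "rows": [
    [0,0,-0.15,0,0,0],
    [0,0,-0.3,0,0,0],
    [0,0,-0.45,0,0,0],
    [0,0,-0.45,0,0,0],
    [0,0,-0.45,0,0,0]
  ]
}}

```text
t: 31.65
position: [0.4555, 0.008, 0.1855]
orientation: [-0.001, -0.029, 1.0, 0.0]
force: [0.2, -0.9, -2.4]
opening: 0.0526
finger_force: 100.7
```

```bash
python3 rd.py 568.3 342 187; python3 - <<'E'
from h import *
s=vision.grab_frame("side"); c=big(mask(s,(2,130,60),(16,255,255),(260,60,460,290))); print("orange side",c.min(0),c.max(0))
h=cv2.cvtColor(s,cv2.COLOR_BGR2HSV); m=mask(s,(0,0,0),(180,90,105),(320,170,385,270)); c=big(m); print("grey side",c.min(0),c.max(0),cv2.contourArea(c))
E
```

```text
31.75 [0.4553 0.008  0.1852] [-1.300e-03 -2.880e-02  9.996e-01 -4.000e-04] 0.052505422134177686 [-0.4  0.2 -2.3]
units to go [-0.881  2.18  -0.016]
orange side [346 130] [367 183]
grey side [332 204] [384 265] 1983.5
```

>>> {"name": "jog_arm", "arguments": {
  "rows": [
    [-0.04,0.1,0,0,0,0],
    [-0.12,0.3,0,0,0,0],
    [-0.21,0.53,0,0,0,0],
    [-0.3,0.75,0,0,0,0],
    [-0.39,0.97,0,0,0,0]
  ]
}}

```text
t: 32.48
position: [0.5066, 0.1615, 0.1855]
orientation: [-0.0, -0.031, 1.0, 0.0]
force: [-0.6, -0.6, -0.8]
opening: 0.0524
finger_force: 100.7
```

>>> {"name": "jog_arm", "arguments": {
  "rows": [
    [-0.09,0.23,0,0,0,0],
    [-0.18,0.46,0,0,0,0],
    [-0.27,0.68,0,0,0,0],
    [-0.35,0.85,0,0,0,0],
    [-0.39,0.97,0,0,0,0]
  ]
}}

```text
t: 33.1
position: [0.5553, 0.3105, 0.1847]
orientation: [-0.001, -0.031, 1.0, 0.0]
force: [-0.2, -0.9, -2.0]
opening: 0.0524
finger_force: 100.7
```

>>> {"name": "jog_arm", "arguments": {
  "rows": [
    [-0.05,0.12,0,0,0,0],
    [-0.1,0.24,0.1,0,0,0],
    [-0.1,0.24,0.25,0,0,0],
    [-0.1,0.24,0.4,0,0,0],
    [-0.1,0.24,0.4,0,0,0]
  ]
}}

```text
t: 33.72
position: [0.5665, 0.3425, 0.1229]
orientation: [-0.003, -0.029, 1.0, -0.001]
force: [0.8, 0.1, -0.4]
opening: 0.0528
finger_force: 100.7
```

```bash
python3 rd.py 569 342 47.5
```

```text
33.825 [0.5678 0.3428 0.1245] [-1.000e-04 -2.920e-02  9.996e-01  0.000e+00] 0.05277236695496573 [-0.2  0.2 -1.1]
units to go [-0.008 -0.006  0.513]
```

>>> {"name": "jog_arm", "arguments": {
  "rows": [
    [-0.008,-0.006,0.1,0,0,0],
    [-0.008,-0.006,0.22,0,0,0],
    [-0.008,-0.006,0.34,0,0,0],
    [-0.008,-0.006,0.44,0,0,0],
    [-0.008,-0.006,0.49,0,0,0]
  ]
}}

```text
t: 34.5
position: [0.5694, 0.3409, 0.0505]
orientation: [-0.001, -0.029, 1.0, -0.001]
force: [-0.1, 0.4, -1.2]
opening: 0.0529
finger_force: 100.7
```

>>> {"name": "jog_arm", "arguments": {
  "rows": [
    [0,0,0,0,0,0],
    [0,0,0.005,0,0,0],
    [0,0,0.01,0,0,0],
    [0,0,0.015,0,0,0],
    [0,0,0.015,0,0,0]
  ]
}}

```text
t: 35.12
position: [0.5705, 0.3415, 0.0504]
orientation: [0.0, -0.029, 1.0, 0.0]
force: [0.8, 0.2, -1.2]
opening: 0.0527
finger_force: 100.7
```

```bash
python3 rd.py 569 342 47
```

```text
35.225 [0.5705 0.3414 0.0504] [ 0.     -0.0289  0.9996  0.    ] 0.052350337836219854 [-0.2  0.1 -2. ]
units to go [0.01  0.004 0.023]
```

>>> {"name": "jog_arm", "arguments": {
  "rows": [
    [0,0,0.005,0,0,0],
    [0,0,0.01,0,0,0],
    [0,0,0.015,0,0,0],
    [0,0,0.02,0,0,0],
    [0,0,0.02,0,0,0]
  ]
}}

```text
t: 35.9
position: [0.5714, 0.3415, 0.0488]
orientation: [0.001, -0.029, 1.0, 0.0]
force: [-0.6, -0.9, 6.5]
opening: 0.0528
finger_force: 101.6
```

```bash
python3 rd.py 569 342 47
```

```text
36.0 [0.5714 0.3415 0.0488] [ 6.000e-04 -2.870e-02  9.996e-01  4.000e-04] 0.05240962099206062 [-0.8 -0.3  5.8]
units to go [0.016 0.004 0.012]
```

>>> {"name": "jog_arm", "arguments": {
  "rows": [
    [0,0,-0.003,0,0,0],
    [0,0,-0.003,0,0,0],
    [0,0,-0.003,0,0,0],
    [0,0,-0.003,0,0,0],
    [0,0,-0.003,0,0,0]
  ],
  "grip": -1
}}

```text
t: 36.67
position: [0.5704, 0.3413, 0.0476]
orientation: [-0.0, -0.029, 1.0, -0.0]
force: [-0.3, -0.0, 0.6]
opening: 0.0855
finger_force: 0.0
```

>>> {"name": "jog_arm", "arguments": {
  "rows": [
    [0,0,-0.1,0,0,0],
    [0,0,-0.3,0,0,0],
    [0,0,-0.5,0,0,0],
    [0,0,-0.7,0,0,0],
    [0,0,-0.85,0,0,0]
  ]
}}

```text
t: 37.3
position: [0.5715, 0.3416, 0.1783]
orientation: [0.001, -0.029, 1.0, 0.001]
force: [0.2, -0.4, 0.3]
opening: 0.0856
finger_force: 0.0
```

```bash
python3 rd.py 456 8 175; python3 - <<'E'
from h import *
P=pose("wrist"); w=vision.grab_frame("wrist"); c=big(mask(w,(2,110,50),(18,255,255),(200,100,450,420))); h=cast(P,c,.104)*1000; print("orange",h.min(0),h.max(0))
t=vision.grab_frame("top"); PT=pose("top"); hsv=cv2.cvtColor(t,cv2.COLOR_BGR2HSV)
print(hsv[262,360:410:2].tolist())
m=mask(t,(0,0,0),(180,30,110),(350,235,420,300)); c=big(m); print("grey",c.min(0),c.max(0)); h=cast(PT,c,.06)*1000; print(h.min(0),h.max(0))
c=big(mask(t,(2,130,60),(16,255,255),(180,170,260,250))); h=cast(PT,c,.104)*1000; print("orange top",h.min(0),h.max(0))
E
```

```text
37.4 [0.5727 0.3422 0.18  ] [ 0.0034 -0.0286  0.9996  0.0023] 0.08554284210733769 [0.7 0.3 0.1]
units to go [ 0.905 -2.18   0.018]
orange [525.5199964  315.29689908] [603.20864848 371.1477698 ]
[[17, 36, 100], [15, 38, 95], [170, 17, 44], [5, 14, 110], [6, 15, 165], [6, 16, 156], [16, 40, 147], [16, 40, 141], [16, 39, 136], [17, 39, 136], [16, 42, 134], [15, 39, 144], [17, 40, 147], [17, 39, 131], [16, 38, 88], [17, 30, 77], [0, 0, 29], [6, 12, 104], [11, 13, 163], [8, 13, 153], [17, 40, 161], [16, 40, 161], [16, 39, 162], [16, 39, 162], [16, 36, 161]]
grey [373 245] [394 269]
[438.49445077 -14.46925628] [486.05837394  26.77288212]
orange top [541.21187226 306.09435597] [595.66310755 360.38887178]
```

>>> {"name": "jog_arm", "arguments": {
  "rows": [
    [0.05,-0.12,0,0,0,0],
    [0.13,-0.32,0,0,0,0],
    [0.22,-0.54,0,0,0,0],
    [0.31,-0.76,0,0,0,0],
    [0.4,-0.98,0,0,0,0]
  ]
}}

```text
t: 38.17
position: [0.5174, 0.1896, 0.1736]
orientation: [-0.001, -0.029, 1.0, -0.001]
force: [0.3, -0.2, 0.2]
opening: 0.0853
finger_force: 0.0
```

>>> {"name": "jog_arm", "arguments": {
  "rows": [
    [0.09,-0.22,0,0,0,0],
    [0.18,-0.44,0,0,0,0],
    [0.27,-0.66,0,0,0,0],
    [0.35,-0.86,0,0,0,0],
    [0.4,-0.97,0,0,0,0]
  ]
}}

```text
t: 38.8
position: [0.4659, 0.0406, 0.1741]
orientation: [-0.001, -0.028, 1.0, -0.0]
force: [0.3, 0.6, 0.2]
opening: 0.0851
finger_force: 0.0
```

>>> {"name": "jog_arm", "arguments": {
  "rows": [
    [0.05,-0.12,0,0,0,0],
    [0.1,-0.23,0,0,0,0],
    [0.1,-0.23,0,0,0,0],
    [0.1,-0.23,0,0,0,0],
    [0.1,-0.23,0,0,0,0]
  ]
}}

```text
t: 39.42
position: [0.4549, 0.0081, 0.1753]
orientation: [0.0, -0.03, 1.0, -0.0]
force: [-0.2, 0.9, -0.1]
opening: 0.0852
finger_force: 0.0
```

```bash
python3 rd.py 456 8 7; python3 - <<'E'
from h import *
P=pose("wrist"); w=vision.grab_frame("wrist"); cv2.imwrite("pics/g.png",w); hsv=cv2.cvtColor(w,cv2.COLOR_BGR2HSV)
m=mask(w,(0,0,0),(180,28,190),(230,100,420,320)); n,l,st,ce=cv2.connectedComponentsWithStats(cv2.morphologyEx(m,cv2.MORPH_OPEN,np.ones((3,3))))
for i in range(1,n):
    if st[i,4]>300:
        c=np.argwhere(l==i)[:,::-1]; h=cast(P,c,.06)*1000; print(st[i],h.min(0).round(),h.max(0).round())
print([(y,hsv[y,326].tolist()) for y in range(120,330,8)])
t=vision.grab_frame("top"); PT=pose("top")
c=big(mask(t,(2,130,40),(18,255,255),(180,170,260,250))); h=cast(PT,c,.104)*1000; print("orange top",h.min(0),h.max(0),c.min(0),c.max(0))
c=big(mask(t,(100,120,40),(125,255,255),(270,130,330,190))); h=cast(PT,c,.144)*1000; print("blue top",h.min(0),h.max(0))
E
```

```text
39.525 [0.4549 0.008  0.1753] [ 1.000e-04 -2.950e-02  9.996e-01 -1.000e-04] 0.08539165775428917 [-0.7  0.4 -0.4]
units to go [-0.007  0.     1.122]
[(120, [13, 35, 51]), (128, [16, 53, 63]), (136, [19, 55, 88]), (144, [18, 55, 102]), (152, [19, 57, 143]), (160, [18, 58, 153]), (168, [17, 58, 146]), (176, [18, 55, 140]), (184, [17, 54, 122]), (192, [17, 31, 74]), (200, [16, 27, 140]), (208, [18, 56, 77]), (216, [19, 51, 80]), (224, [17, 60, 81]), (232, [19, 55, 79]), (240, [23, 45, 51]), (248, [19, 39, 52]), (256, [15, 38, 53]), (264, [16, 30, 128]), (272, [17, 55, 149]), (280, [18, 54, 142]), (288, [18, 60, 141]), (296, [18, 55, 129]), (304, [18, 57, 139]), (312, [18, 58, 132]), (320, [17, 57, 129]), (328, [17, 59, 117])]
orange top [541.21187226 307.9723821 ] [603.90540193 368.04138896] [196 184] [227 216]
blue top [615.11075365 151.54747317] [680.30593306 192.58629005]
```

```bash
python3 - <<'E'
from h import *
P=pose("wrist"); w=cv2.imread("pics/g.png"); hsv=cv2.cvtColor(cv2.GaussianBlur(w,(3,3),0),cv2.COLOR_BGR2HSV)
for y in (200,210,220,230,240,250,258,262,266,270):
    x=np.flatnonzero(hsv[y,260:400,1]<42)+260
    if len(x): print(y,x[0],x[-1],(cast(P,[(x[0],y),(x[-1],y)],.06)*1000).round().tolist())
print([(y,hsv[y,326].tolist()) for y in list(range(180,212,3))+list(range(256,274,2))])
print((cast(P,[(326,y) for y in (190,206,262,267,270)],.06)*1000).round())
E
```

```text
200 303 354 [[431.0, -14.0], [428.0, 30.0]]
210 296 359 [[440.0, -20.0], [437.0, 35.0]]
220 292 364 [[449.0, -23.0], [446.0, 40.0]]
230 292 365 [[459.0, -22.0], [455.0, 42.0]]
240 293 364 [[468.0, -21.0], [464.0, 42.0]]
250 297 360 [[477.0, -17.0], [474.0, 40.0]]
258 303 353 [[485.0, -12.0], [482.0, 34.0]]
262 309 345 [[488.0, -6.0], [486.0, 27.0]]
266 319 336 [[492.0, 3.0], [491.0, 19.0]]
[(180, [17, 56, 141]), (183, [19, 55, 134]), (186, [16, 45, 63]), (189, [17, 32, 55]), (192, [18, 35, 73]), (195, [16, 32, 87]), (198, [16, 31, 138]), (201, [15, 29, 139]), (204, [16, 30, 126]), (207, [18, 53, 82]), (210, [19, 55, 79]), (256, [15, 38, 54]), (258, [18, 32, 79]), (260, [14, 32, 120]), (262, [16, 30, 129]), (264, [17, 28, 128]), (266, [18, 30, 127]), (268, [18, 48, 138]), (270, [18, 56, 147]), (272, [18, 56, 147])]
[[421.   6.]
 [435.   6.]
 [487.   9.]
 [492.  10.]
 [495.  10.]]
```

>>> {"name": "jog_arm", "arguments": {
  "rows": [
    [-0.03,0.009,0.15,0,0,0],
    [-0.03,0.009,0.35,0,0,0],
    [-0.03,0.009,0.55,0,0,0],
    [-0.03,0.009,0.7,0,0,0],
    [-0.03,0.009,0.75,0,0,0]
  ]
}}

```text
t: 40.3
position: [0.4578, 0.0086, 0.0614]
orientation: [-0.001, -0.029, 1.0, -0.001]
force: [0.3, -1.0, 0.5]
opening: 0.0853
finger_force: 0.0
```

>>> {"name": "jog_arm", "arguments": {
  "rows": [
    [0,0,0.08,0,0,0],
    [0,0,0.18,0,0,0],
    [0,0,0.28,0,0,0],
    [0,0,0.36,0,0,0],
    [0,0,0.38,0,0,0]
  ]
}}

```text
t: 40.92
position: [0.4581, 0.0085, 0.0047]
orientation: [-0.001, -0.029, 1.0, -0.0]
force: [0.7, -0.2, 0.7]
opening: 0.0855
finger_force: 0.0
```

```bash
python3 rd.py 459 9.5 4
```

```text
41.025 [0.4584 0.0085 0.005 ] [-4.000e-04 -2.880e-02  9.996e-01 -2.000e-04] 0.08529355044952537 [0.6 0.1 0.2]
units to go [-0.004  0.006  0.006]
```

>>> {"name": "jog_arm", "arguments": {
  "rows": [
    [0,0.006,0,0,0,0],
    [0,0.006,0,0,0,0],
    [0,0.006,0,0,0,0],
    [0,0.006,0,0,0,0],
    [0,0.006,0,0,0,0]
  ],
  "grip": 1,
  "squeeze": 60
}}

```text
t: 41.7
position: [0.4595, 0.0099, 0.007]
orientation: [0.0, -0.028, 1.0, 0.001]
force: [-2.8, 0.5, 8.1]
opening: 0.0653
finger_force: 64.0
```

>>> {"name": "jog_arm", "arguments": {
  "rows": [
    [0,0,-0.05,0,0,0],
    [0,0,-0.2,0,0,0],
    [0,0,-0.4,0,0,0],
    [0,0,-0.6,0,0,0],
    [0,0,-0.65,0,0,0]
  ]
}}

```text
t: 42.32
position: [0.4604, 0.01, 0.105]
orientation: [0.002, -0.029, 1.0, 0.001]
force: [-0.4, 0.2, -1.5]
opening: 0.0651
finger_force: 66.9
```

```bash
python3 rd.py 436.5 288 100
```

```text
42.425 [0.46   0.01   0.1045] [ 8.000e-04 -2.900e-02  9.996e-01  6.000e-04] 0.0651706409856813 [ 0.2  1.  -2.1]
units to go [0.049 1.859 0.032]
```

>>> {"name": "jog_arm", "arguments": {
  "rows": [
    [0,0.1,0,0,0,0],
    [0.01,0.3,0,0,0,0],
    [0.02,0.52,0,0,0,0],
    [0.02,0.74,0,0,0,0],
    [0.025,0.96,0,0,0,0]
  ]
}}

```text
t: 43.1
position: [0.4454, 0.155, 0.1019]
orientation: [-0.001, -0.029, 1.0, -0.001]
force: [0.3, 0.1, -2.0]
opening: 0.0648
finger_force: 66.9
```

>>> {"name": "jog_arm", "arguments": {
  "rows": [
    [0,0.22,0,0,0,0],
    [0.01,0.44,0,0,0,0],
    [0.02,0.65,0,0,0,0],
    [0.025,0.82,0,0,0,0],
    [0.025,0.9,0,0,0,0]
  ]
}}

```text
t: 43.72
position: [0.4342, 0.2897, 0.1024]
orientation: [-0.001, -0.03, 1.0, -0.0]
force: [-0.7, 0.1, -1.8]
opening: 0.0649
finger_force: 66.9
```

>>> {"name": "jog_arm", "arguments": {
  "rows": [
    [0,0,0.05,0,0,0],
    [0,0,0.15,0,0,0],
    [0,0,0.3,0,0,0],
    [0,0,0.4,0,0,0],
    [0,0,0.4,0,0,0]
  ]
}}

```text
t: 44.35
position: [0.4341, 0.2856, 0.0415]
orientation: [-0.002, -0.028, 1.0, -0.002]
force: [0.2, -0.3, -1.1]
opening: 0.065
finger_force: 66.8
```

```bash
python3 rd.py 437 288 11.5; python3 - <<'E'
from h import *
t=vision.grab_frame("top"); PT=pose("top"); hsv=cv2.cvtColor(t,cv2.COLOR_BGR2HSV)
c=big(mask(t,(2,130,40),(18,255,255),(180,170,260,250))); h=cast(PT,c,.104)*1000; print("orange top",h.min(0),h.max(0))
E
```

```text
44.45 [0.435  0.2865 0.0424] [ 1.000e-04 -2.840e-02  9.996e-01 -1.000e-04] 0.06482509028145822 [ 0.3 -1.5 -1.6]
units to go [-0.014  0.01   0.206]
orange top [541.21187226 307.9723821 ] [603.90540193 368.04138896]
```

>>> {"name": "jog_arm", "arguments": {
  "rows": [
    [-0.014,0.01,0.05,0,0,0],
    [-0.014,0.01,0.1,0,0,0],
    [-0.014,0.01,0.16,0,0,0],
    [-0.014,0.01,0.2,0,0,0],
    [-0.014,0.01,0.2,0,0,0]
  ]
}}

```text
t: 45.18
position: [0.4367, 0.2888, 0.0124]
orientation: [-0.001, -0.029, 1.0, -0.001]
force: [-0.3, 0.2, -1.5]
opening: 0.065
finger_force: 66.8
```

```bash
python3 rd.py 437 288 10
```

```text
45.275 [0.4371 0.2891 0.0128] [-0.000e+00 -2.880e-02  9.996e-01 -1.000e-04] 0.06466149109016059 [-0.4  0.1 -1.6]
units to go [ 0.001 -0.007  0.018]
```

>>> {"name": "jog_arm", "arguments": {
  "rows": [
    [0,0,0.005,0,0,0],
    [0,0,0.01,0,0,0],
    [0,0,0.015,0,0,0],
    [0,0,0.018,0,0,0],
    [0,0,0.018,0,0,0]
  ]
}}

```text
t: 45.95
position: [0.4373, 0.2894, 0.011]
orientation: [-0.0, -0.029, 1.0, 0.0]
force: [-2.5, -1.8, 4.5]
opening: 0.065
finger_force: 67.4
```

Contact with the disc. Release, rise and check.

>>> {"name": "jog_arm", "arguments": {
  "rows": [
    [0,0,-0.003,0,0,0],
    [0,0,-0.003,0,0,0],
    [0,0,-0.003,0,0,0],
    [0,0,-0.003,0,0,0],
    [0,0,-0.003,0,0,0]
  ],
  "grip": -1
}}

```text
t: 46.58
position: [0.4374, 0.2893, 0.0109]
orientation: [0.0, -0.029, 1.0, -0.0]
force: [-0.0, 0.1, -1.0]
opening: 0.0854
finger_force: 0.0
```

>>> {"name": "jog_arm", "arguments": {
  "rows": [
    [0,0,-0.1,0,0,0],
    [0,0,-0.3,0,0,0],
    [0,0,-0.5,0,0,0],
    [0,0,-0.75,0,0,0],
    [0,0,-0.95,0,0,0]
  ]
}}

```text
t: 47.2
position: [0.438, 0.2895, 0.156]
orientation: [0.001, -0.028, 1.0, 0.001]
force: [0.3, 0.7, -0.8]
opening: 0.0855
finger_force: 0.0
```

>>> {"name": "jog_arm", "arguments": {
  "rows": [
    [0,-0.2,-0.2,0,0,0],
    [0,-0.3,-0.4,0,0,0],
    [0,-0.4,-0.6,0,0,0],
    [0,-0.5,-0.8,0,0,0],
    [0,-0.5,-0.8,0,0,0]
  ]
}}

```text
t: 47.82
position: [0.444, 0.2137, 0.2769]
orientation: [0.002, -0.027, 1.0, 0.003]
force: [0.9, 0.2, 0.3]
opening: 0.0854
finger_force: 0.0
```

```bash
python3 rd.py; python3 - <<'E'
from h import *
P=pose("wrist"); w=vision.grab_frame("wrist"); hsv=cv2.cvtColor(cv2.GaussianBlur(w,(3,3),0),cv2.COLOR_BGR2HSV)
def pr(X):
    c,R,t=P; return cv2.projectPoints(np.float64(X).reshape(-1,1,3),cv2.Rodrigues(R)[0],np.float64(t),K(c),c["dist_coeffs"])[0][:,0].round().astype(int)
for nm,lo,hi,X,z,r in(("blue",(100,120,40),(125,255,255),(.658,.173,.144),.144,.022),("orange",(2,110,40),(18,255,255),(.568,.342,.104),.104,.028)):
    u,v=pr(X)[0]; m=mask(w,lo,hi,(max(u-60,0),max(v-60,0),u+60,v+60))
    if m.any(): c=big(m); h=cast(P,c,z)*1000; print(nm,u,v,"min",h.min(0).round(1),"max",h.max(0).round(1),"expected half",r*1000)
u,v=pr((.437,.288,.064))[0]; m=((hsv[...,1]<45)).astype(np.uint8); g=np.zeros_like(m); g[max(v-60,0):v+60,u-60:u+60]=m[max(v-60,0):v+60,u-60:u+60]
c=big(cv2.morphologyEx(g,cv2.MORPH_OPEN,np.ones((3,3)))); h=cast(P,c,.064)*1000; print("grey",u,v,h.min(0).round(1),h.max(0).round(1))
for n,Xd,win in(("large disc",(.437,.288,.004),75),("med disc",(.568,.342,.004),55),("small disc",(.658,.173,.004),45)):
    u,v=pr(Xd)[0]; m=mask(w,(15,72,60),(80,255,255),(u-win,max(v-win,0),u+win,v+win)); c=np.argwhere(m)[:,::-1]; h=cast(P,c,.004)*1000; print(n,np.percentile(h,1,axis=0).round(1),np.percentile(h,99,axis=0).round(1))
cv2.imwrite("pics/end.png",w)
E
```

```text
47.925 [0.4427 0.2142 0.2752] [ 0.000e+00 -2.860e-02  9.996e-01  7.000e-04] 0.08548140304333654 [-0.1  0.2 -0.3]
blue 278 406 min [576.1 153.5] max [674.3 195.3] expected half 22.0
orange 428 326 min [505.9 297.6] max [602.3 345.8] expected half 28.0
grey 390 206 [402.2 253.7] [469.9 321.8]
large disc [387.9 207.2] [539.7 355.6]
med disc [531.8 305.9] [657.8 379.6]
small disc [585.8 105.1] [742.4 229.3]
```

```bash
python3 - <<'E'
from h import *
s=vision.grab_frame("side"); P=pose("side"); c,R,t=P
pr=lambda X: cv2.projectPoints(np.float64(X).reshape(-1,1,3),cv2.Rodrigues(R)[0],np.float64(t),K(c),c["dist_coeffs"])[0][:,0].round(1).tolist()
for nm,lo,hi,win,X in(("orange",(2,130,40),(14,255,255),(270,260,345,370),(.5684,.342)),("blue",(100,120,40),(125,255,255),(235,210,285,300),(.658,.173))):
    m=mask(s,lo,hi,win); ys,xs=np.nonzero(m); print(nm,"rows",ys.min(),ys.max())
    for y in range(ys.min()+1,ys.max(),5): q=np.flatnonzero(m[y]); print(y,q[0],q[-1],(q[0]+q[-1])/2,end=" | ")
    print("\nexpected axis",[pr((*X,z)) for z in(.004,.05,.104,.144)])
t0=cv2.imread("pics/top0.png"); t1=vision.grab_frame("top")
for n,w in(("brass",(262,226,292,246)),("tin",(150,225,192,262))):
    print(n,np.abs(t1[w[1]:w[3],w[0]:w[2]].astype(int)-t0[w[1]:w[3],w[0]:w[2]]).mean())
print(read_state()["t"],read_state()["dq"].round(3))
E
```

```text
orange rows 290 350
291 291 305 298.0 | 296 284 312 298.0 | 301 282 313 297.5 | 306 282 313 297.5 | 311 283 312 297.5 | 316 287 309 298.0 | 321 287 309 298.0 | 326 287 310 298.5 | 331 288 308 298.0 | 336 289 309 299.0 | 341 287 310 298.5 | 346 290 308 299.0 | 
expected axis [[[303.6, 339.5]], [[303.1, 321.2]], [[302.6, 298.7]], [[302.2, 281.1]]]
blue rows 219 283
220 248 261 254.5 | 225 245 265 255.0 | 230 246 265 255.5 | 235 247 263 255.0 | 240 251 261 256.0 | 245 251 263 257.0 | 250 251 263 257.0 | 255 252 263 257.5 | 260 252 263 257.5 | 265 253 263 258.0 | 270 253 264 258.5 | 275 254 264 259.0 | 280 254 264 259.0 | 
expected axis [[[260.5, 279.0]], [[259.2, 261.4]], [[257.5, 239.8]], [[256.2, 223.0]]]
brass 39.49
tin 7.04054054054054
48.125 [ 0.002  0.002  0.    -0.003  0.004 -0.     0.001]
```

```bash
python3 - <<'E'
from h import *
w=cv2.imread("pics/w0.png"); f=np.load("w0.npz"); P0=(vision.calibration("wrist"),f["R"],f["t"])
P1=pose("wrist"); e=vision.grab_frame("wrist")
def br(im,P,win):
    m=mask(im,(18,50,90),(38,255,255),win); n,l,st,ce=cv2.connectedComponentsWithStats(m)
    return [(st[i,4],(cast(P,[ce[i]],.02)*1000).round().tolist()) for i in range(1,n) if st[i,4]>120]
print(br(w,P0,(355,240,400,275)))
print(br(e,P1,(200,100,460,400)))
E
```

```text
[(np.int32(1219), [[509.0, 220.0]])]
[(np.int32(41819), [[510.0, 219.0]]), (np.int32(491), [[367.0, 168.0]])]
```

```bash
python3 - <<'E'
from h import *
w=cv2.imread("pics/w0.png"); f=np.load("w0.npz"); P0=(vision.calibration("wrist"),f["R"],f["t"])
P1=pose("wrist"); e=vision.grab_frame("wrist")
def br(im,P,win):
    m=mask(im,(20,72,60),(40,255,255),win); n,l,st,ce=cv2.connectedComponentsWithStats(m)
    return [(st[i,:].tolist(),(cast(P,[ce[i]],.02)*1000).round().tolist()) for i in range(1,n) if st[i,4]>80]
print(br(w,P0,(355,240,400,275)))
print(br(e,P1,(180,150,460,420)))
print(cv2.cvtColor(w,cv2.COLOR_BGR2HSV)[258,378])
E
```

```text
[]
[([350, 160, 70, 61, 458], [[413.0, 289.0]]), ([383, 264, 53, 47, 753], [[551.0, 330.0]]), ([271, 318, 38, 33, 378], [[640.0, 170.0]]), ([374, 382, 27, 38, 369], [[769.0, 336.0]]), ([345, 390, 22, 23, 186], [[766.0, 280.0]])]
[ 32  64 190]
```

```bash
python3 - <<'E'
from h import *
w=cv2.imread("pics/w0.png"); f=np.load("w0.npz"); P0=(vision.calibration("wrist"),f["R"],f["t"])
P1=pose("wrist"); e=vision.grab_frame("wrist")
def br(im,P,win):
    m=mask(im,(25,45,90),(40,255,255),win); n,l,st,ce=cv2.connectedComponentsWithStats(m)
    return [(st[i,:].tolist(),(cast(P,[ce[i]],.02)*1000).round().tolist()) for i in range(1,n) if st[i,4]>80]
print(br(w,P0,(355,240,400,275)))
print(br(e,P1,(180,150,460,420)))
E
```

```text
[([363, 252, 33, 16, 359], [[513.0, 222.0]])]
[([383, 161, 37, 33, 119], [[404.0, 315.0]]), ([308, 240, 40, 22, 554], [[512.0, 220.0]]), ([385, 266, 50, 44, 309], [[553.0, 329.0]]), ([272, 320, 32, 28, 167], [[638.0, 162.0]])]
```

Brass block has not moved (513,222 before, 512,220 now), and the tin patch is unchanged. All three cuffs are on their discs, so I'm handing in.

```bash
python3 -c "
from workcell import hand_in
print(hand_in())"
```

```text
the job is handed in; nothing more can be done
None
```

I separated the three cuffs, stood each upright on its own disc, and handed the job in at about 48 s; no verdict came back. The small and large cuffs measure within about 3 mm of centre, the medium about 6–9 mm off (limit 15 mm), and neither the brass block nor the wax tin shows any movement.

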